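# Tighten the drain screw of an outboard gearcase

### The arm

A 6-joint arm with a two-finger parallel gripper is mounted at the origin on the work surface. World frame = base frame: x ahead of the robot, y to its left, z up, the work surface at z = 0. Lengths are in mm, angles in rad, forces in N, time in s.
With the tool pointing down it reaches from about 350 to 875 mm from the base axis. Payload 4.2 kg.
Tool frame: the origin (TCP) lies midway between the tips of the shut fingers; the grasp point (between the pads) lies arm.grip_depth behind it (arm.grip_depth is the distance from the TCP to the grasp point, in mm); z points along the fingers, y is the direction in which the jaws open and shut (so a half turn about z gives the same grasp; the last joint's range is limited). The gripper opens to 85 mm and grips with 20 to 120 N. Pads are 22 mm wide; open, the fingers measure 114 mm over their backs; the gripper's body (76 mm by 85 mm) begins 54 mm behind the grasp point. The pads swing forward as they close: fully open they stand 13 mm farther back than shut.
Start: joints at [-1.031, 0.385, 0.008, 0, -1.194, -0.259], TCP at [173.219, -600.495, 231.312] pointing down, gripper open.
Joint ranges: [-3.14, 3.14], [-1.21, 2.06], [-1.07, 1.41], [-3.16, 2.05], [-2.99, -0.16], [-3.1, 3.1]. Speed limits (rad/s): [2.79, 2.79, 3.14, 3.14, 3.14, 3.14].

### API

Orientations are given as a unit quaternion [x, y, z, w].
In Python, from bench import arm gives the robot as it stands.
- The arm moves only by the tool play_rows, never from a script. Its argument "motion" is one flat list of numbers, 7 for each row, row after row: the opening in per cent of the stroke, from 0 (shut) to 100 (fully open), then the shift along the world's x, y, z in cm, then the turn, a rotation vector about the world's x, y, z in degrees. A call has 1 to 5 rows; each row is the pose to reach, as a shift and turn from the pose commanded when the call began; what a row does not reach only later rows make up. A row lasts 1/8 s, in which the tool goes at most 62.5 mm and 10.7 degrees, less where a joint would pass 70% of its speed; a pose out of reach is approached as far as the arm can. A call with a gripper value outside its range is refused whole. The fingers move at their own pace and stop on an object; the grip force is fixed at half the most. Time passes only in rows, so rows that repeat a pose let the fingers close. It gives the time, the measured TCP pose, the force and the opening at its end, in the units of the state.
- arm.read_state(): the state, without advancing time (a new reading comes with each control period).
- arm.get_image(name): name is "scene" or "side" or "wrist"; returns (picture, depth): 480x640x3 uint8, red, green, blue; 480x640 float32, mm along the optical axis (not along the pixel's ray), 0 where there is no reading.
- arm.camera_info(name): a dict with "fovy" (degrees; the focal length in pixels is half the picture's height over the tangent of half this angle, whatever the lens; pixels are square), "cx", "cy" (the principal point, pixels), "R" (3x3) and "t" (3): a world point X has camera coordinates R X + t. Camera axes: x right, y down, z forward; pixel columns grow to the right and rows downward; lengths in mm; the calibration is good to about 2 mm. A picture is of the moment at which its call begins: read the wrist's pose just before it. camera_info takes no time and is no camera call; for the wrist camera it gives the pose at the moment of the call.
- arm.job_done(): hands the job in, once; it reports no verdict.
Trained networks look in the newest picture that a camera, given by its name, has taken for a name from the list of things; names that differ only in an ending like _2 or _b are one class to them, and where a whole thing is asked for, a point or a joint stands for the part that bears it (a point fixed in the world has none). Each returns a list of dicts, best first, with "confidence" (0 to 1); they miss things now and then, are a little off and sometimes report something else, mostly with a low value. They report only what shows in the picture. A call takes as long as a camera call. They do not tell look-alikes from the thing itself.
- arm.outline_of(thing, camera): "mask" (480x640 bool, what is visible of it) and "extent" ([left, top, width, height] in pixels, round what is visible of it).
- arm.place_of(thing, camera): "uv" ([column, row] in pixels: a listed point, or the origin of a listed thing).
The state is a dict: "clock": time; "joints": joint angles; "joint_vel": joint speeds; "joint_efforts": joint torques, N m; "position": TCP position; "ee_rot": TCP orientation; "contact_force": force on the tool from outside, world axes, zero at the start; "wrist_torque": the same for the moment, N m; "gripper_width": finger opening in mm.
Only numpy, scipy, OpenCV 4.12 (cv2) and the standard library are available. Lean on these libraries where they do the work, as an engineer would, in place of code of your own. Each camera call takes 0.05 s, during which the arm holds its last target.

### The job

The outboard gearcase lying on its side has been refilled, and its drain screw (the larger slotted screw, on the torpedo-shaped body) is only run in by hand. Take the big flat screwdriver from the rack, feel its blade down to the bottom of the slot and, keeping it seated there with light pressure, turn the screw clockwise until it comes up snug on its gasket, about 0.22 N m: firm, but without crushing the gasket or chewing up the slot. Then stand the screwdriver back in its own hole of the rack, and leave everything else as it is.

Things in the scene. Friction and masses are not known exactly. Their poses are not given: they have to be found in the camera images.
- driver_grip (a point): Big flat screwdriver, 110 mm long, 110 g, loose, upright in the rack. This point: centre of its hexagonal wooden handle, 30 mm across flats, 50 mm long; z up along the tool. One pair of flats faces +-y of this frame, the others 60 degrees round. A 9 mm shank below ends in a flat blade 14 mm wide (along x), 2 mm thick (along y), its square tip 85 mm below this point.
- driver_tip (a point): Centre of the tip edge of the big screwdriver's blade; same axes as driver_grip (x along the blade's width).
- drain_head (a point): Drain screw: round steel head, 20 mm across, 6 mm tall, facing up on a boss of the bullet, with a straight slot across it, 3.6 mm wide, 4 mm deep. This point of the case: on the screw's axis where the slot's floor nominally lies; washers differ, so floor and head sit up to 1.5 mm higher or lower, unmeasured. Axes of the gearcase: the slot's direction, unmeasured, is within 0.65 rad of x.
- drain_boss (a point): Centre of the drain boss's face under the head. By feel only, joint values not measured: the screw (joint drain_screw) turns clockwise at about 0.04 N m, for 0.4 to 1.2 rad, until it meets its gasket washer at 0; from there washer and screw (joint gasket, rad beyond 0) take 0.06 N m plus 0.9 N m per rad. Let go, it springs back to 0.07 rad or less but stays tight.
- gearcase: Grey outboard gearcase fixed on its side in a wooden cradle. Origin on the bench straight below the drain screw; +x to the bullet's nose, +y up the leg, z up. Bullet 68 mm thick, axis 80 mm up; drain boss 34 mm across, its face 116 mm and the head's rim nominally 124 mm above the bench. The leg's plate, 7 mm thick at y = 114 mm, stands 142 mm high.
- level_screw (a point): The smaller slotted level screw (16 mm head) on the leg, 78 mm from the drain screw, already tight: leave it.
- rack: Fixed wooden rack, 170 x 66 mm, shelf top 80 mm above the bench, with two square holes 84 mm apart along its x. Origin at its centre on the bench.
- rack_hole (a point): Centre of the mouth of the big screwdriver's hole, 19 mm square, through a shelf 12 mm thick; open below down to 10 mm above the bench. The screwdriver's handle rests on the shelf round it, the blade hanging below, so driver_grip then lies 25 mm above this point.
- small_grip (a point): Centre of the handle (17 mm round, 42 mm long, black) of a small thin screwdriver in the rack's other hole: a bystander.
- oil_bottle: Gear oil bottle, 60 mm wide, 170 mm tall, standing loose: a bystander. Origin under its centre.
- propeller: Three-bladed aluminium propeller, 184 mm across, 64 mm tall, lying loose: a bystander. Origin under its centre.
- cup: White cup, 76 mm wide, 95 mm tall: a bystander. Origin under its centre.
Not all that is in view belongs to the job. Several things have the shape of the rack; the one meant has the colours described above.

How it is judged:
By the outcome, as a careful person would: the job done as asked, in the order asked, and still so for the second after the job is handed in, with the robot touching nothing.
It also fails if it takes over 67 s, if anything falls off the work surface, if the arm or the gripper's body presses on something with over 40 N, if the wrist force passes 120 N, or if a joint passes its speed limit or range.

## Working session

There is one attempt and no reset: what is moved stays moved. The work goes in short steps, Python scripts to look and compute and a tool call to move; the robot and the scene stay as the last step left them, time stands still between calls to the robot, and variables do not carry over. Pictures are saved under pics/ and viewed, and the job is handed in when it is done.

Besides the shell and the picture viewer there is one more tool, called after "Call:" as name(argument=value, ...), one argument or row to a line, values as JSON. play_rows: Moves the arm, as the interface text tells. Its arguments: {"type":"object","properties":{"motion":{"type":"array","items":{"type":"number"}}},"required":["motion"]}

```bash
ls; mkdir -p pics; python3 - <<'E'
from bench import arm
import cv2
s=arm.read_state(); print(s, arm.grip_depth)
for n in ("scene","side","wrist"):
    im,d=arm.get_image(n); cv2.imwrite(f"pics/{n}0.png",im[:,:,::-1]); 
    print(n,{k:(v if k in('fovy','cx','cy') else None) for k,v in arm.camera_info(n).items()})
E
```

```text
pics
{'clock': 0.0, 'joints': array([-1.03139233e+00,  3.85564184e-01,  6.61026918e-03, -5.03463153e-04,
       -1.19398999e+00, -2.58607294e-01]), 'joint_vel': array([ 0.00113334,  0.00027145,  0.00201029, -0.00173032, -0.0006695 ,
        0.00042773]), 'joint_efforts': array([-7.50273239e-05, -3.92287409e+01,  1.88397914e+01,  4.18631360e+00,
       -4.64227822e-03, -3.40176463e-06]), 'position': array([ 173.06031248, -599.94963297,  230.21022573]), 'ee_rot': array([-1.39845508e-01,  9.90172725e-01,  1.08033809e-03, -2.01576481e-04]), 'contact_force': array([ 0.18916854,  0.46213041, -0.74212161]), 'wrist_torque': array([0.00500348, 0.02224223, 0.0254779 ]), 'gripper_width': 85.38579188003361} 18.700000000000003
scene {'fovy': 53.878062166936616, 'cx': 326.653244603109, 'cy': 238.37372608425383, 'R': None, 't': None}
side {'fovy': 54.52505141642311, 'cx': 323.8596829238349, 'cy': 241.87255611905778, 'R': None, 't': None}
wrist {'fovy': 68.52458921895601, 'cx': 324.1757273418957, 'cy': 231.5067824850486, 'R': None, 't': None}
```

View pics/scene0.png

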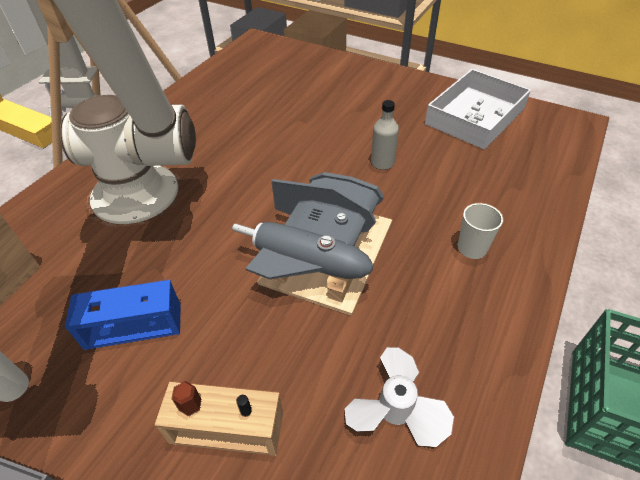

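View pics/side0.png

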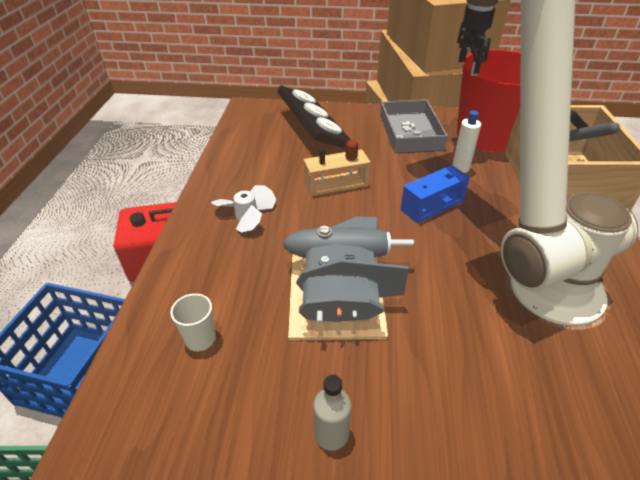

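View pics/wrist0.png

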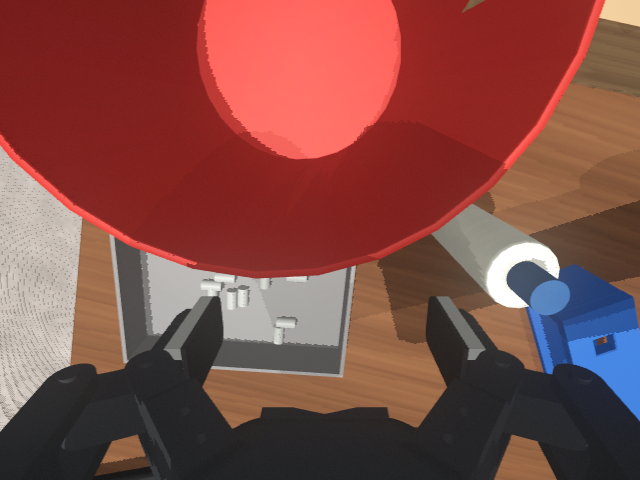

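The wooden rack is at scene (220,415), with the brown big driver at (186,397) and the black small driver at (243,404). The blue rack at (125,315) is a decoy. The drain screw is on the bullet at (326,242) and the level screw on the leg at (341,217).

```bash
cat > h.py <<'E'
from bench import arm
import numpy as np, cv2
def ray(ci,u,v,h=480):
    f=h/2/np.tan(np.radians(ci['fovy']/2)); d=np.array([(u-ci['cx'])/f,(v-ci['cy'])/f,1.])
    R=np.array(ci['R']);t=np.array(ci['t']); return -R.T@t, R.T@d
def atz(ci,u,v,z):
    o,d=ray(ci,u,v); return o+d*(z-o[2])/d[2]
def atdepth(ci,u,v,dep):
    o,d=ray(ci,u,v); return o+d*dep
def proj(ci,X):
    f=240/np.tan(np.radians(ci['fovy']/2)); c=np.array(ci['R'])@X+np.array(ci['t']); return f*c[0]/c[2]+ci['cx'],f*c[1]/c[2]+ci['cy']
def cloud(ci,dep):
    f=240/np.tan(np.radians(ci['fovy']/2)); v,u=np.mgrid[:480,:640]
    P=np.stack([(u-ci['cx'])/f*dep,(v-ci['cy'])/f*dep,dep],-1); return (P-np.array(ci['t']))@np.array(ci['R'])
E
python3 - <<'E'
from h import *
np.set_printoptions(precision=1,suppress=True)
Z={'driver_grip':105,'rack_hole':80,'drain_head':118,'level_screw':140,'small_grip':101,'gearcase':0,'rack':0,'oil_bottle':0,'propeller':0,'cup':0}
for cam in('scene','side'):
    ci=arm.camera_info(cam); im,d=arm.get_image(cam); np.save(f'{cam}_d.npy',d)
    for n,z in Z.items():
        for r in arm.place_of(n,cam)[:2]:
            u,v=r['uv']; print(cam,n,round(r['confidence'],2),np.array([u,v]),atz(ci,u,v,z), atdepth(ci,u,v,d[min(int(round(v)),479),min(int(round(u)),639)]))
print(arm.read_state()['clock'])
E
```

```text
scene driver_grip 0.73 [184.2 398.2] [ 481.7 -360.6  105. ] [ 492.  -365.3  126.3]
scene rack_hole 0.79 [ 94.4 307.4] [ 229.3 -301.9   80. ] [ 163.7 -278.4    1.3]
scene rack_hole 0.57 [190.  406.9] [ 485.8 -361.4   80. ] [ 496.9 -366.5  104.2]
scene drain_head 0.87 [325.7 240. ] [523.3 -10.5 118. ] [524.2 -12.  120. ]
scene level_screw 0.71 [337.4 216.5] [524.4  33.1 140. ] [510.4  60.7 108.1]
scene small_grip 0.62 [245.5 407. ] [ 565.3 -328.7  101. ] [ 567.5 -330.4  107.4]
scene small_grip 0.16 [322.4 277.7] [552.4 -76.9 101. ] [519.7 -19.9  13. ]
scene gearcase 0.97 [324.7 280.3] [522.1 -15.    0. ] [525.2 -20.6   8.8]
scene rack 0.66 [133.2 327. ] [ 259.3 -275.4    0. ] [ 265.6 -278.1    8.9]
scene rack 0.57 [228.6 427.7] [ 525.2 -342.1    0. ] [ 554.2 -359.5   81.3]
scene oil_bottle 0.95 [383.5 157.4] [470.2 393.8   0. ] [486.3 349.7  37.4]
scene propeller 0.77 [399.1 409.6] [ 753.2 -187.5    0. ] [ 756.4 -210.5   55.2]
scene cup 0.88 [473.6 248. ] [759.3 206.    0. ] [761.1 172.   36.3]
scene cup 0.53 [228.7 426.8] [ 524.5 -340.9    0. ] [ 552.9 -357.9   79.2]
side driver_grip 
[... 275 characters left out ...]
8. ] [520.2  -5.5 125. ]
side level_screw 0.79 [323.2 256.4] [515.  89. 140.] [517.9  60.1 110.8]
side gearcase 0.78 [321.8 266.5] [528.8 -16.2   0. ] [516.2 105.1 127.8]
side rack 0.77 [431.8 201.4] [ 255.3 -288.5    0. ] [ 257.9 -274.6   10.7]
side rack 0.73 [334.1 180.9] [ 527.6 -356.8    0. ] [ 526.6 -342.6   10.3]
side oil_bottle 0.81 [330.6 437.2] [473.5 383.3   0. ] [472.  407.2  54.1]
side oil_bottle 0.59 [325.4 229.8] [ 532.6 -145.1   -0. ] [519.6  -5.8 125.3]
side propeller 0.74 [245.1 213.6] [ 749.7 -188.4    0. ] [ 736.5 -147.5   35. ]
side cup 0.69 [203.6 338.9] [746.7 208.2   0. ] [733.5 231.7  35.3]
side cup 0.47 [349.7 175.5] [ 484.5 -387.7    0. ] [ 484.1 -371.9   11.2]
1.25
```

```bash
python3 - <<'E'
from h import *
np.set_printoptions(precision=2,suppress=True)
ci=arm.camera_info('wrist');s=arm.read_state()
from scipy.spatial.transform import Rotation as Ro
T=Ro.from_quat(s['ee_rot']).as_matrix();R=np.array(ci['R']);c=-R.T@np.array(ci['t'])
print(T, 'cam in tool',T.T@(c-s['position']),'R cam->tool\n',T.T@R.T)
im,d=arm.get_image('wrist'); P=cloud(ci,d); m=(im[:,:,0]>100)&(im[:,:,1]<40)&(d>0); print(P[m].min(0),P[m].max(0))
for n in('scene','side'):
    im,d=arm.get_image(n); ci=arm.camera_info(n)
    if n=='scene': c=im[340:470,140:300]
    else: c=im[130:200,290:380]
    cv2.imwrite(f'pics/crop_{n}.png',cv2.resize(c,None,fx=5,fy=5,interpolation=3)[:600,:800,::-1])
E
```

```text
[[-0.96 -0.28 -0.  ]
 [-0.28  0.96  0.  ]
 [-0.    0.   -1.  ]] cam in tool [  77.33    0.77 -142.91] R cam->tool
 [[-0.   -0.95 -0.3 ]
 [ 1.   -0.   -0.  ]
 [ 0.   -0.3   0.95]]
[ -16.55 -770.33    3.95] [ 170.66 -537.26  231.09]
```

View pics/crop_scene.png

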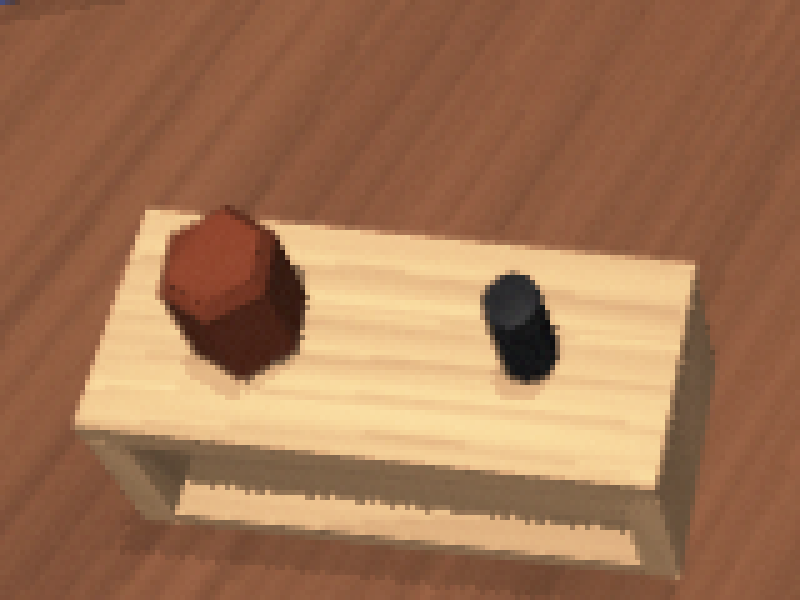

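View pics/crop_side.png

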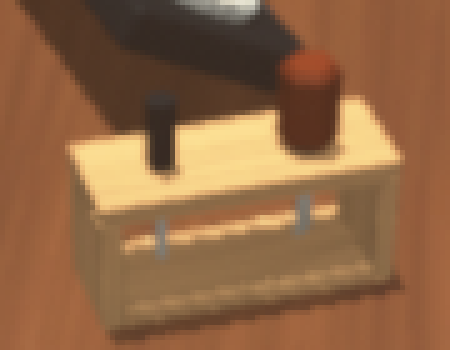

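Confirmed in the crops: the brown hex driver stands in the wooden rack on the low-x side, and the small black one in the other hole. I'll move over it for a close look.

Call:
play_rows(
  motion=[100,4,3,2,0,0,0,100,9,7,3,0,0,0,100,13.5,10.5,3,0,0,0,100,18,14,3,0,0,0,100,22.5,17.5,3,0,0,0],
)

```text
clock: 2.02
position: [399.6, -424.2, 261.6]
ee_rot: [-0.14, 0.99, -0.0, 0.0]
contact_force: [1.1, -0.7, 0.7]
gripper_width: 85.5
```

Call:
play_rows(
  motion=[100,4.5,3.5,-1,0,0,0,100,8.7,6.8,-1.5,0,0,0,100,8.7,6.8,-1.5,0,0,0],
)

```text
clock: 2.4
position: [487.6, -355.1, 245.4]
ee_rot: [-0.142, 0.99, 0.0, -0.0]
contact_force: [0.5, -0.1, -0.5]
gripper_width: 85.1
```

```bash
python3 - <<'E'
from h import *
np.set_printoptions(precision=2,suppress=True)
s=arm.read_state();ci=arm.camera_info('wrist');im,d=arm.get_image('wrist')
print(s['clock'],s['position'],s['ee_rot'])
cv2.imwrite('pics/w1.png',im[:,:,::-1]);np.savez('w1.npz',im=im,d=d,**{k:np.array(v) for k,v in ci.items()})
for n,z in(('driver_grip',105),('rack_hole',80),('small_grip',101)):
    for r in arm.place_of(n,'wrist')[:2]: print(n,r['confidence'],r['uv'],atz(ci,*r['uv'],z))
E
```

```text
2.4 [ 487.58 -355.09  245.4 ] [-0.14  0.99  0.   -0.  ]
driver_grip 0.65 [318.4, 208.9] [ 482.62 -360.7   105.  ]
rack_hole 0.93 [320.2, 209.3] [ 488.64 -357.67   80.  ]
small_grip 0.67 [329.6, 297.7] [ 560.72 -327.76  101.  ]
```

View pics/w1.png

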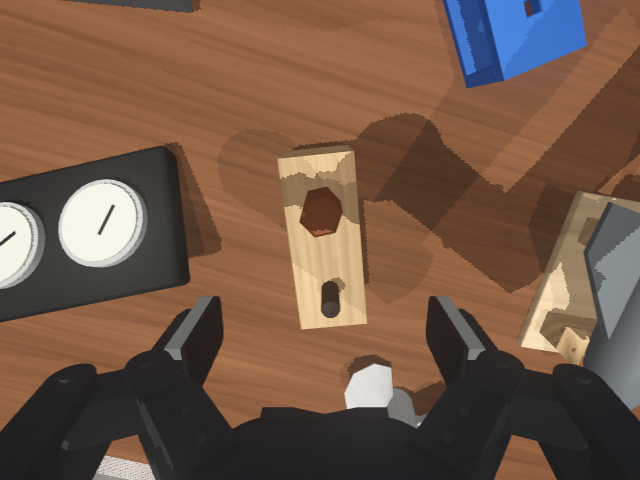

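```bash
python3 - <<'E'
from h import *
np.set_printoptions(precision=2,suppress=True)
f=np.load('w1.npz');ci={k:f[k] for k in('fovy','cx','cy','R','t')};im=f['im'];P=cloud(ci,f['d'])
c=im[130:340,250:400];cv2.imwrite('pics/w1c.png',cv2.resize(c,None,fx=4,fy=4,interpolation=3)[:600,:,::-1])
reg=np.zeros((480,640),bool);reg[140:340,260:380]=1
m=reg&(abs(P[...,2]-80)<4); r=cv2.minAreaRect(P[m][:,:2].astype(np.float32)); print('shelf',np.median(P[m][:,2]),r)
for lo,hi in((122,140),):
    m=reg&(P[...,2]>lo)&(P[...,2]<hi); q=P[m]; q=q[np.linalg.norm(q[:,:2]-[485,-358],axis=1)<30]
    print(len(q),np.median(q[:,2]),q[:,:2].min(0),q[:,:2].max(0),q.mean(0), (q[:,:2].min(0)+q[:,:2].max(0))/2)
    zt=np.median(q[:,2]); 
    # support widths per angle
    for a in range(0,180,10):
        n=np.array([np.cos(np.radians(a)),np.sin(np.radians(a))]);p=q[:,:2]@n;print(a,round(np.percentile(p,99.)-np.percentile(p,1),1),end='; ')
np.set_printoptions(precision=1)
E
```

```text
shelf 80.31669356731692 ((522.0496826171875, -342.9756164550781), (170.88836669921875, 66.18405151367188), 22.156457901000977)
1281 129.8477152112583 [ 465.98 -373.37] [ 500.27 -343.34] [ 481.55 -358.72  129.22] [ 483.13 -358.35]
0 30.1; 10 30.0; 20 29.6; 30 29.1; 40 29.4; 50 30.0; 60 30.1; 70 29.6; 80 29.2; 90 28.9; 100 29.3; 110 29.8; 120 30.2; 130 29.8; 140 29.3; 150 29.2; 160 29.3; 170 30.0;
```

View pics/w1c.png

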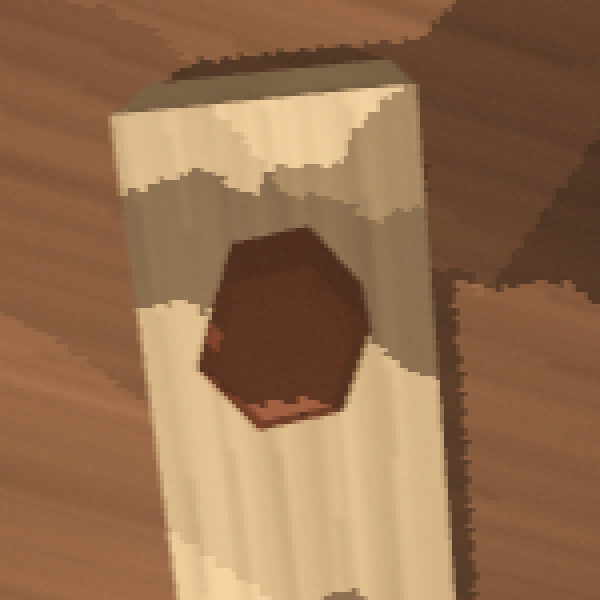

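```bash
python3 - <<'E'
from h import *
f=np.load('w1.npz');ci={k:f[k] for k in('fovy','cx','cy','R','t')};P=cloud(ci,f['d'])
q=P[140:340,260:380].reshape(-1,3);q=q[(np.linalg.norm(q[:,:2]-[483,-358.5],axis=1)<25)]
for lo in(90,127,128.5):
    p=q[q[:,2]>lo][:,:2];h=cv2.convexHull(p.astype(np.float32))[:,0]
    def W(a):
        c=[]
        for k in(0,60,120):
            n=np.array([np.cos(np.radians(a+k)),np.sin(np.radians(a+k))]);s=h@n;c.append((s.max()-s.min(),(s.max()+s.min())/2,n))
        return c
    A=np.arange(0,60,.5);w=[sum(x[0] for x in W(a)) for a in A];a=A[np.argmin(w)]
    c=W(a);N=np.array([x[2] for x in c]);b=np.array([x[1] for x in c]);print(lo,len(p),a,[x[0] for x in c],np.linalg.lstsq(N,b,rcond=None)[0])
E
```

```text
90 1558 29.5 [np.float64(30.434166895757244), np.float64(30.02255937799208), np.float64(29.8101218404654)] [ 482.93839642 -358.30776829]
127 1085 30.5 [np.float64(28.828305691618652), np.float64(28.7859470634707), np.float64(28.93713294916381)] [ 482.71670921 -358.41084956]
128.5 941 29.5 [np.float64(26.8409115945789), np.float64(26.324356562913977), np.float64(26.299266272940486)] [ 482.56444893 -358.50198121]
```

Call:
play_rows(
  motion=[100,-0.25,-0.1,-3,0,0,-9,100,-0.25,-0.1,-7,0,0,-16.5,100,-0.25,-0.1,-8,0,0,-16.5,100,-0.25,-0.1,-8,0,0,-16.5],
)

```text
clock: 3.1
position: [482.4, -359.4, 166.7]
ee_rot: [0.003, 1.0, -0.0, -0.0]
contact_force: [0.1, -0.7, 0.1]
gripper_width: 85.5
```

```bash
python3 - <<'E'
from h import *
np.set_printoptions(precision=2,suppress=True)
s=arm.read_state();ci=arm.camera_info('wrist');im,d=arm.get_image('wrist')
from scipy.spatial.transform import Rotation as Ro
T=Ro.from_quat(s['ee_rot']).as_matrix();print(s['clock'],s['position'],np.degrees(np.arctan2(T[1,1],T[0,1])),T[:,2],s['joints'],arm.read_state()['position'])
cv2.imwrite('pics/w2.png',im[:,:,::-1]);P=cloud(ci,d)
q=P.reshape(-1,3);q=q[(np.linalg.norm(q[:,:2]-[483,-358.5],axis=1)<25)&(q[:,2]>122)&(q[:,2]<135)]
p=q[:,:2];h=cv2.convexHull(p.astype(np.float32))[:,0]
def W(a):
    c=[]
    for k in(0,60,120):
        n=np.array([np.cos(np.radians(a+k)),np.sin(np.radians(a+k))]);s=h@n;c.append((s.max()-s.min(),(s.max()+s.min())/2,n))
    return c
A=np.arange(0,60,.5);w=[sum(x[0] for x in W(a)) for a in A];a=A[np.argmin(w)]
c=W(a);N=np.array([x[2] for x in c]);b=np.array([x[1] for x in c]);print(len(p),a,[x[0] for x in c],np.linalg.lstsq(N,b,rcond=None)[0])
E
```

```text
3.1 [ 482.35 -359.36  166.69] 89.64354744085706 [-0. -0. -1.] [-0.37  0.4  -0.14  0.   -1.03 -1.21] [ 483.1  -359.51  167.71]
2347 28.5 [np.float64(30.429822581102798), np.float64(30.028125484655675), np.float64(30.67587529872071)] [ 482.97 -358.46]
```

View pics/w2.png

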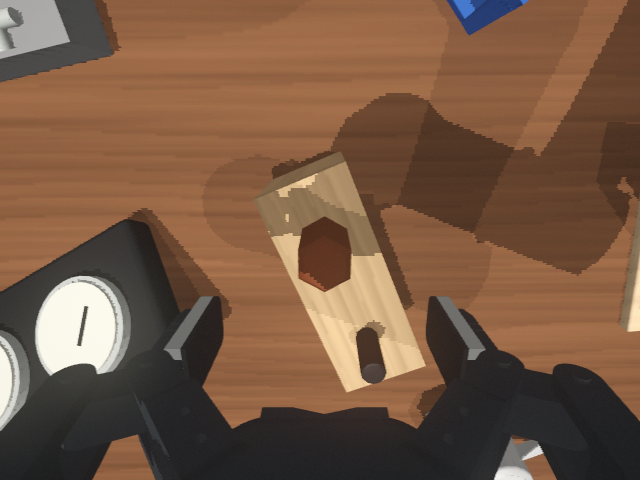

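Call:
play_rows(
  motion=[100,0,0.1,-4,0,0,0,100,0,0.1,-7.4,0,0,0,0,0,0.1,-7.4,0,0,0,0,0,0.1,-7.4,0,0,0,0,0,0.1,-7.4,0,0,0],
)

```text
clock: 3.78
position: [484.1, -358.2, 94.7]
ee_rot: [0.003, 1.0, -0.001, 0.002]
contact_force: [-0.8, -0.8, 1.2]
gripper_width: 32.2
```

Call:
play_rows(
  motion=[0,0,0,0,0,0,0,0,0,0,0,0,0,0,0,0,0,0,0,0,0],
)

```text
clock: 4.15
position: [484.1, -358.2, 94.7]
ee_rot: [0.003, 1.0, -0.001, 0.002]
contact_force: [-0.0, 0.2, 5.9]
gripper_width: 29.3
```

Call:
play_rows(
  motion=[0,0,0,2,0,0,0,0,0,0,5,0,0,0,0,0,0,9,0,0,0,0,0,0,14,0,0,0,0,0,0,14,0,0,0],
)

```text
clock: 4.78
position: [484.8, -358.7, 237.7]
ee_rot: [0.003, 1.0, -0.002, 0.005]
contact_force: [0.3, -1.2, -1.4]
gripper_width: 29.5
```

```bash
python3 - <<'E'
from h import *
np.set_printoptions(precision=2,suppress=True)
s=arm.read_state();print(s['clock'],s['position'],s['contact_force'],s['wrist_torque'])
im,d=arm.get_image('wrist');cv2.imwrite('pics/w3.png',im[:,:,::-1]);
for n in('scene','side'):
    ci=arm.camera_info(n);im,d=arm.get_image(n);cv2.imwrite(f'pics/{n}3.png',im[:,:,::-1]);u,v=map(int,proj(ci,np.array([484,-358,200])));print(u,v)
    cv2.imwrite(f'pics/{n}3c.png',cv2.resize(im[max(0,v-50):v+90,max(0,u-50):u+60],None,fx=5,fy=5,interpolation=3)[:600,:,::-1])
E
```

```text
4.775 [ 484.75 -358.65  237.66] [ 0.3  -1.16 -1.43] [ 0.   -0.    0.03]
169 366
352 118
```

View pics/w3.png

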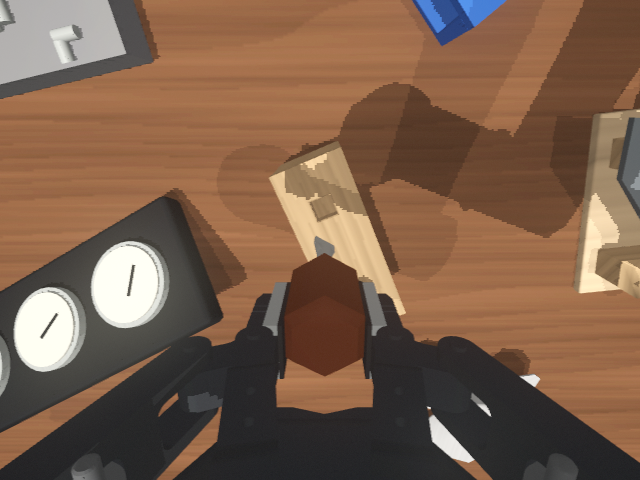

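View pics/scene3c.png

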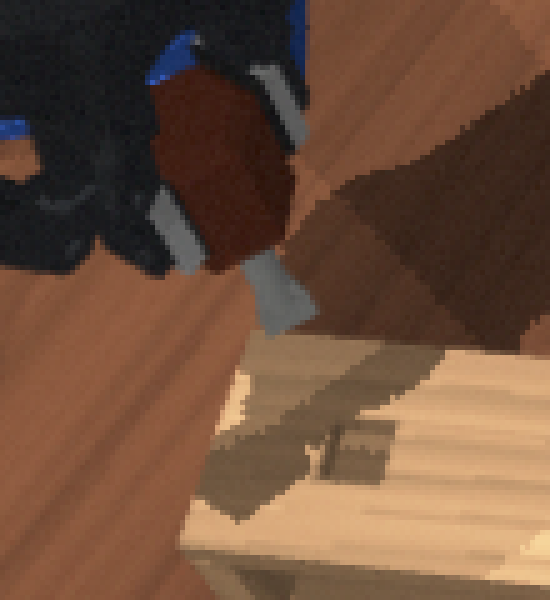

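View pics/side3c.png

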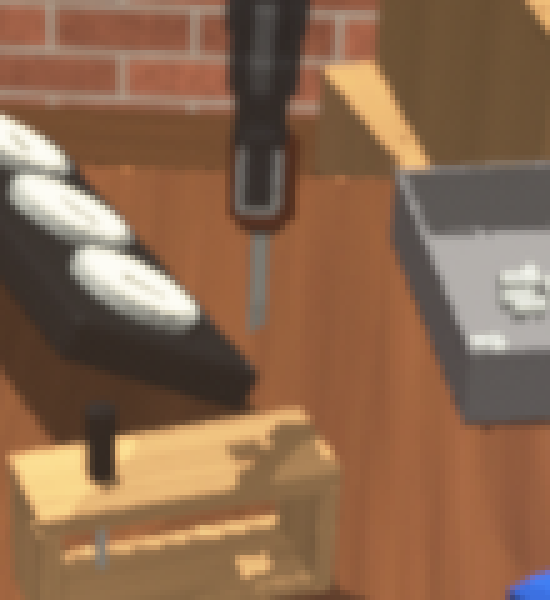

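```bash
python3 - <<'E'
from h import *
from scipy.spatial.transform import Rotation as Ro
np.set_printoptions(precision=2,suppress=True)
s=arm.read_state();T=Ro.from_quat(s['ee_rot']).as_matrix();p=s['position']
for cam,b,k in(('wrist',(230,210,110,110),6),('scene',(100,340,120,80),6)):
    ci=arm.camera_info(cam);im,d=arm.get_image(cam)
    x,y,w,h=b; c=cv2.resize(im[y:y+h,x:x+w],None,fx=k,fy=k,interpolation=2)[:,:,::-1].copy()
    if cam=='wrist': cv2.imwrite('pics/w4raw.png',cv2.resize(im[220:280,280:360],None,fx=10,fy=10,interpolation=2)[:,:,::-1])
    for a,col in((0,(0,0,255)),(60,(0,255,0)),(120,(255,0,0))):
        e=np.array([np.cos(np.radians(a)),np.sin(np.radians(a)),0])*7
        tip=p+T[:,2]*74.4; q=[proj(ci,tip+e),proj(ci,tip-e)]; print(cam,a,q)
        q=[tuple(int(v) for v in ((u-x+.5)*k,(vv-y+.5)*k)) for u,vv in q]
        cv2.line(c,q[0],q[1],col,1)
    cv2.imwrite(f'pics/{cam}4.png',c[:600])
E
```

```text
wrist 0 [(np.float64(322.9784125979815), np.float64(253.10643563993497)), (np.float64(322.76448826874946), np.float64(232.94191786698283))]
wrist 60 [(np.float64(332.14444186638366), np.float64(248.05323277370516)), (np.float64(313.51520121358897), np.float64(238.1356487896989))]
wrist 120 [(np.float64(332.12286950926233), np.float64(237.97051202072848)), (np.float64(313.70752774657024), np.float64(248.21616050605198))]
scene 0 [(np.float64(181.13423315995735), np.float64(382.48371912044047)), (np.float64(173.07686142916128), np.float64(377.8781212128158))]
scene 60 [(np.float64(182.03014281219222), np.float64(377.5891285382105)), (np.float64(172.11555054338524), np.float64(382.7760643323784))]
scene 120 [(np.float64(178.01335582398517), np.float64(375.3119119132449)), (np.float64(176.15607862525425), np.float64(385.1048311805556))]
```

View pics/w4raw.png

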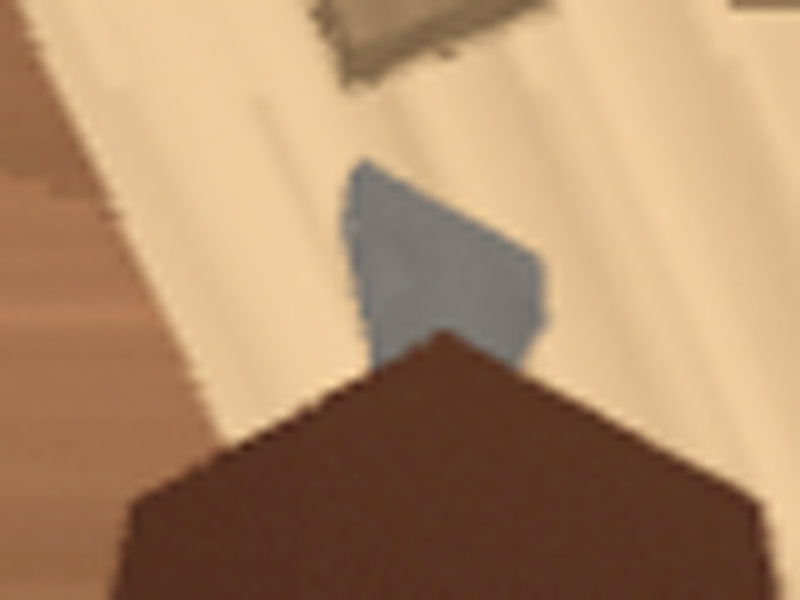

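View pics/scene4.png

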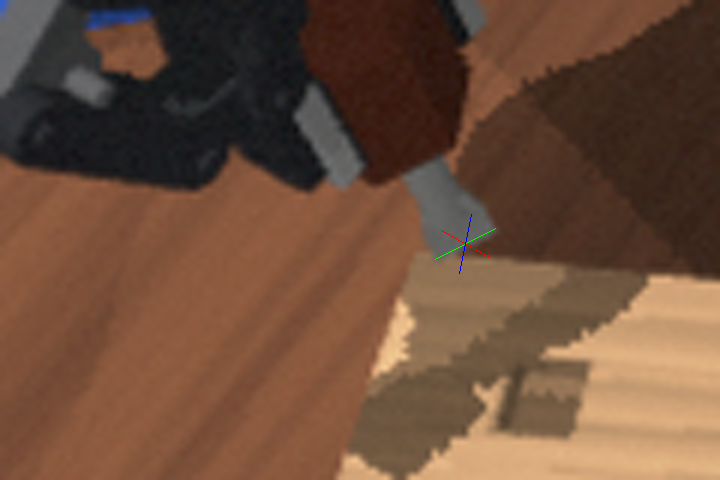

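View pics/wrist4.png

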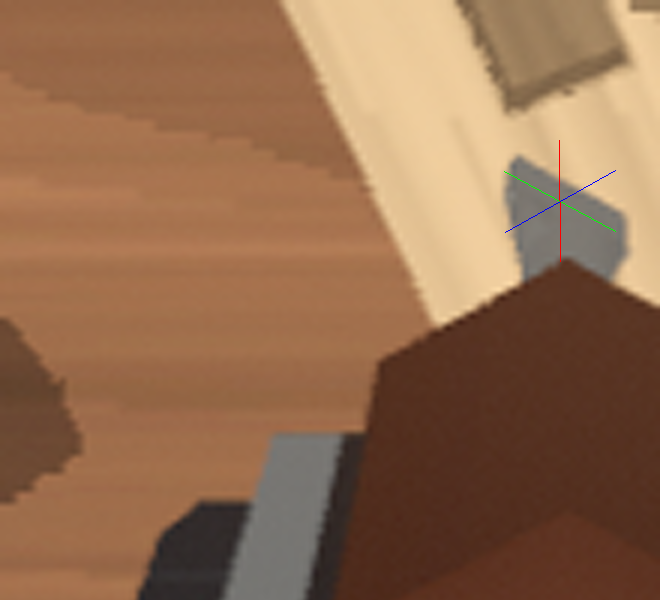

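The blade lies 30° clockwise of the jaw axis: at 60° when the jaws are at 90°, and the green overlay fits in both cameras. I'll move to the gearcase, turning 125° so that joint 6 has room to turn the screw.

Call:
play_rows(
  motion=[0,0,2,1,0,0,10,0,0,5,2,0,0,20,0,0,8,2,0,0,30,0,0.5,11,2,0,0,40,0,0.5,14,2,0,0,50],
)

```text
clock: 5.65
position: [487.4, -216.4, 251.0]
ee_rot: [-0.422, 0.907, 0.001, -0.001]
contact_force: [0.4, 0.1, -0.4]
gripper_width: 29.3
```

Call:
play_rows(
  motion=[0,0,3,0,0,0,10,0,0,6,0,0,0,20,0,0.5,9,0,0,0,30,0,0.5,12,0,0,0,40,0,0.5,15,0,0,0,50],
)

```text
clock: 6.28
position: [492.1, -66.6, 251.1]
ee_rot: [0.766, -0.643, -0.001, 0.001]
contact_force: [-0.6, -0.2, -0.8]
gripper_width: 29.4
```

Call:
play_rows(
  motion=[0,0.5,3,0,0,0,10,0,0.5,6,0,0,0,20,0,0.5,8.9,0,0,0,25,0,0.5,8.9,0,0,0,25],
)

```text
clock: 6.78
position: [497.3, 22.8, 251.2]
ee_rot: [0.886, -0.464, -0.001, 0.001]
contact_force: [-0.5, -0.2, -1.4]
gripper_width: 29.1
```

```bash
cat > look.py <<'E'
from h import *
import sys
from scipy.spatial.transform import Rotation as Ro
np.set_printoptions(precision=2,suppress=True)
def st():
    s=arm.read_state();T=Ro.from_quat(s['ee_rot']).as_matrix()
    print('t',s['clock'],'p',s['position'],'yaw',round(np.degrees(np.arctan2(T[1,1],T[0,1])),2),'z',T[:,2],'j',s['joints'],'F',s['contact_force'],'M',s['wrist_torque'],'w',s['gripper_width']);return s,T
def snap(cam,name):
    s=st() if cam=='wrist' else None
    ci=arm.camera_info(cam);im,d=arm.get_image(cam);cv2.imwrite(f'pics/{name}.png',im[:,:,::-1])
    np.savez(f'{name}.npz',im=im,d=d,**{k:np.array(v) for k,v in ci.items()});return ci,im,d,s
E
python3 - <<'E'
from look import *
ci,im,d,_=snap('wrist','w5')
for n,z in(('drain_head',120),('driver_tip',160),('level_screw',130)):
    for r in arm.place_of(n,'wrist')[:2]: print(n,r['confidence'],r['uv'],atz(ci,*r['uv'],z))
E
```

```text
t 6.775 p [497.3   22.75 251.17] yaw -145.27 z [-0. -0. -1.] j [ 0.37  0.15 -0.26 -0.   -1.16  0.23] F [-0.47 -0.2  -1.39] M [-0.02  0.03  0.08] w 29.122346262328175
drain_head 0.83 [320.8, 165.5] [524.65 -10.83 120.  ]
driver_tip 0.81 [325.5, 243.6] [493.64  27.96 160.  ]
level_screw 0.78 [279.9, 242.4] [517.77  56.46 130.  ]
```

View pics/w5.png

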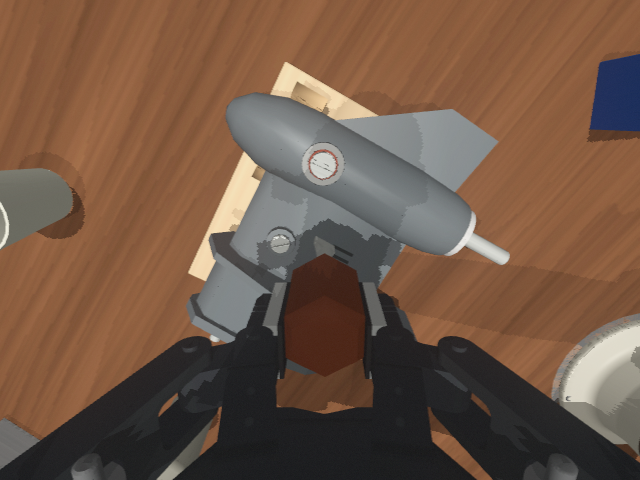

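```bash
python3 - <<'E'
import numpy as np,cv2
im=np.load('w5.npz')['im'];cv2.imwrite('pics/w5c.png',cv2.resize(im[135:195,290:355],None,fx=10,fy=10,interpolation=2)[:,:,::-1])
cv2.imwrite('pics/w5t.png',cv2.resize(im[220:280,285:365],None,fx=10,fy=10,interpolation=2)[:,:,::-1])
E
```

```text
(no output)
```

View pics/w5c.png

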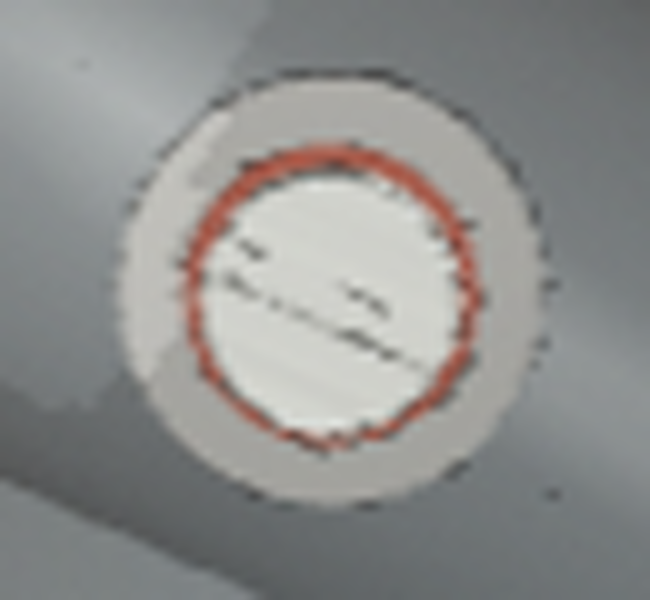

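View pics/w5t.png

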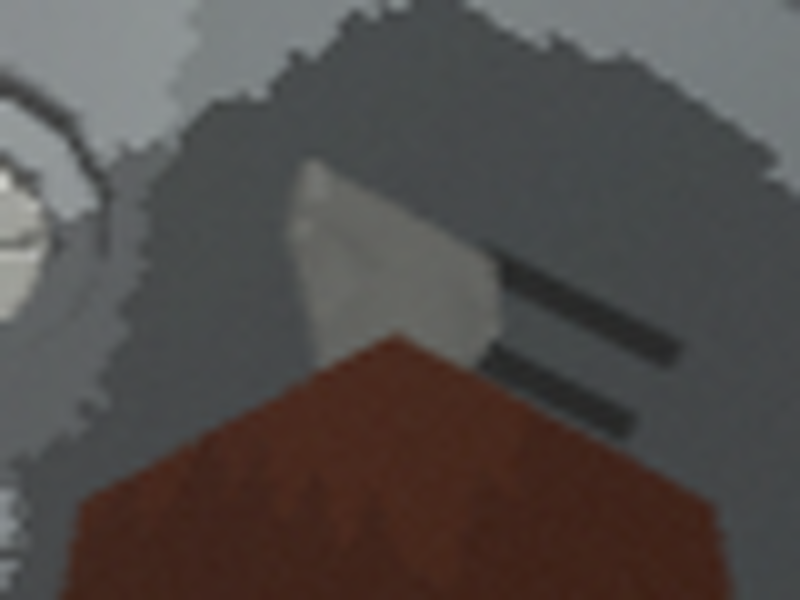

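```bash
python3 - <<'E'
from look import *
f=np.load('w5.npz');ci={k:f[k] for k in('fovy','cx','cy','R','t')};im=f['im'];d=f['d'];P=cloud(ci,d)
s,T=st();p=s['position']
# head
reg=np.zeros((480,640),bool);reg[140:192,300:350]=1
Z=P[...,2]; q=P[reg]; print(np.histogram(Z[reg],bins=np.arange(110,132,1)))
hsv=cv2.cvtColor(im,cv2.COLOR_RGB2HSV);red=reg&((hsv[...,0]<12)|(hsv[...,0]>168))&(hsv[...,1]>60)
v,u=np.nonzero(red);el=cv2.fitEllipse(np.stack([u,v],1).astype(np.float32));print('ring',el,len(u))
hd=reg&(Z>121.5)&(((np.mgrid[:480,:640][1]-323)**2+(np.mgrid[:480,:640][0]-165)**2)<15**2);print('head',np.median(Z[hd]),P[hd].mean(0),P[hd].min(0),P[hd].max(0))
for z in(123,124,125): print(z,atz(ci,*el[0],z))
L=lambda x,y,z:atz(ci,290+x/10-.5,135+y/10-.5,z)
for a,b in(((220,275),(425,365)),((240,240),(390,310))):
    A,B=L(*a,124),L(*b,124);print('slot',A,B,np.degrees(np.arctan2(*(B-A)[1::-1])))
    A2,B2=A[:2],B[:2]; n=np.array([-(B2-A2)[1],(B2-A2)[0]]);n/=np.linalg.norm(n);print('offset',n,n@A2)
zt=p[2]-74.4
K=lambda x,y:atz(ci,285+x/10-.5,220+y/10-.5,zt)
A,B=K(310,158),K(500,262);print('tip',A,B,np.linalg.norm(B-A),np.degrees(np.arctan2(*(B-A)[1::-1])),'mid in tool',T.T@((A+B)/2-p))
E
```

```text
t 6.975 p [497.47  20.81 251.81] yaw -145.49 z [-0. -0. -1.] j [ 0.37  0.15 -0.26  0.   -1.16  0.23] F [-0.02 -0.83 -0.93] M [-0.11  0.04 -0.02] w 29.11191271825075
(array([ 89, 117, 147, 198, 116, 147, 403, 282,  78,  61,  46,  11,  60,
       207, 144,  12,   0,   0,   0,   0,   0]), array([110, 111, 112, 113, 114, 115, 116, 117, 118, 119, 120, 121, 122,
       123, 124, 125, 126, 127, 128, 129, 130, 131]))
ring ((322.6559143066406, 164.31109619140625), (28.05437660217285, 28.87152099609375), 177.4107666015625) 152
head 123.75023030148955 [523.84 -12.56 124.35] [514.02 -40.36 121.67] [542.58  -2.55 394.03]
123 [524.19 -12.7  123.  ]
124 [524.26 -12.8  124.  ]
125 [524.33 -12.9  125.  ]
slot [532.19  -9.43 124.  ] [515.53 -12.69 124.  ] -168.90534419448147
offset [ 0.19 -0.98] 111.65939327339572
slot [532.41 -12.45 124.  ] [520.1  -14.59 124.  ] -170.1351036214646
offset [ 0.17 -0.99] 103.47729589585603
tip [505.87  21.86 177.41] [491.61  20.73 177.41] 14.30614942428317 -175.4661154005831 mid in tool [ 0.34 -1.42 74.4 ]
```

Call:
play_rows(
  motion=[0,1.3,-1.8,0,0,0,3,0,2.53,-3.48,-1,0,0,6,0,2.53,-3.48,-3,0,0,6,0,2.53,-3.48,-4,0,0,6,0,2.53,-3.48,-4,0,0,6],
)

```text
clock: 7.6
position: [522.5, -13.8, 211.7]
ee_rot: [0.908, -0.418, -0.001, 0.001]
contact_force: [0.7, -0.2, -0.6]
gripper_width: 28.8
```

```bash
python3 - <<'E'
from look import *
ci,im,d,(s,T)=snap('wrist','w6')
cv2.imwrite('pics/w6c.png',cv2.resize(im[210:270,285:365],None,fx=10,fy=10,interpolation=2)[:,:,::-1])
print(d[238:256:2,314:336:2])
for n in('scene','side'):
    c2,i2,_,_=snap(n,n+'6');u,v=map(int,proj(c2,np.array([524,-12,130])));print(u,v)
    cv2.imwrite(f'pics/{n}6c.png',cv2.resize(i2[v-35:v+25,u-40:u+40],None,fx=10,fy=10,interpolation=2)[:,:,::-1])
E
```

```text
t 7.6 p [522.53 -13.81 211.68] yaw -139.45 z [-0. -0. -1.] j [ 0.28  0.23 -0.27  0.   -1.07  0.42] F [ 0.67 -0.24 -0.64] M [ 0.02 -0.03  0.02] w 28.81371021931843
[[245.08 224.32 225.69 229.62 247.71 247.57 247.83 248.65 244.38 243.24
  243.56]
 [225.41 220.59 223.32 224.78 227.29 229.95 248.53 248.89 248.51 248.24
  245.06]
 [221.87 217.72 219.04 222.19 223.79 225.24 228.48 247.12 249.38 249.87
  247.56]
 [217.02 216.36 213.42 211.82 213.6  213.74 214.07 226.32 228.72 246.65
  252.7 ]
 [245.19 214.33 212.3  209.53 209.57 209.71 210.26 212.09 225.65 228.79
  228.9 ]
 [254.03 211.79 210.24 208.19 206.65 206.03 206.9  208.29 211.24 223.27
  225.54]
 [254.63 211.19 207.22 205.22 202.77 201.96 203.47 205.09 206.96 217.99
  223.71]
 [254.87 210.87 205.45 202.64 198.67 199.86 201.41 202.25 204.8  210.93
  219.08]
 [264.24 255.25 202.99 199.26 165.71 163.21 163.46 198.87 201.39 208.79
  259.58]]
325 236
323 226
```

View pics/w6c.png

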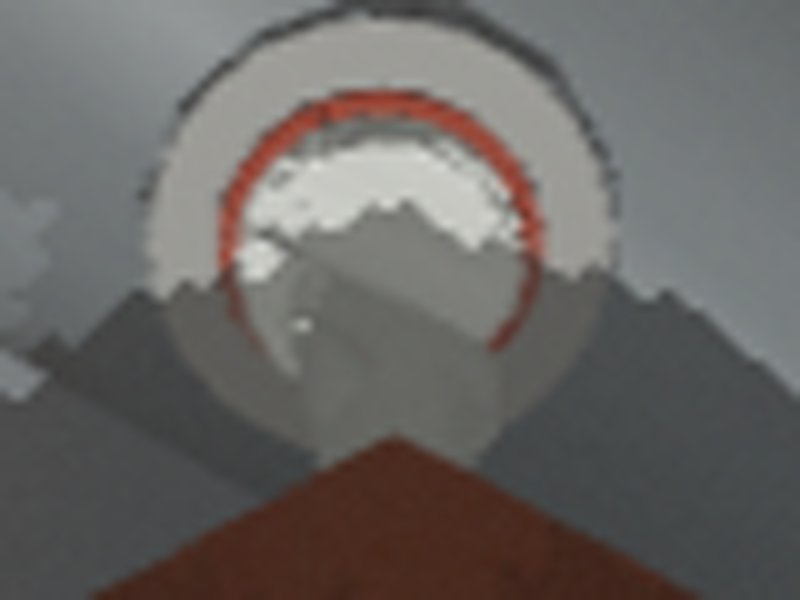

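View pics/scene6c.png

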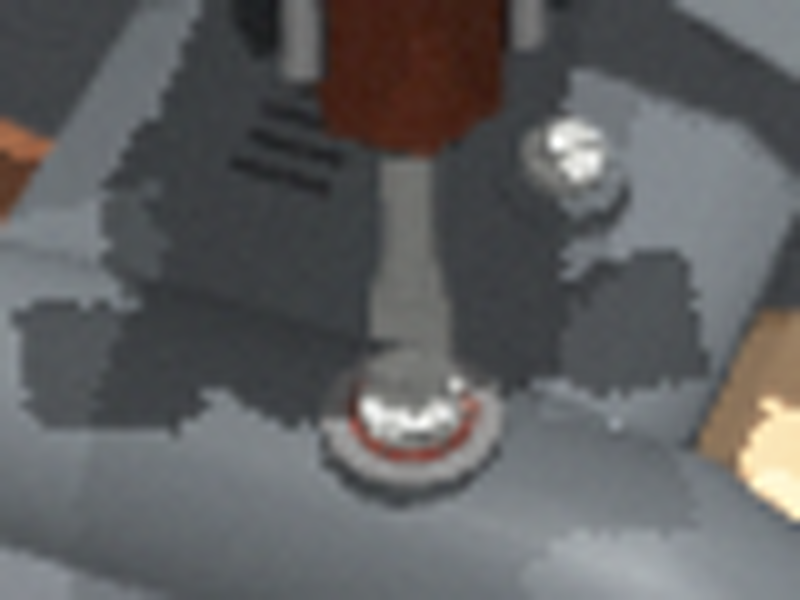

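View pics/side6c.png

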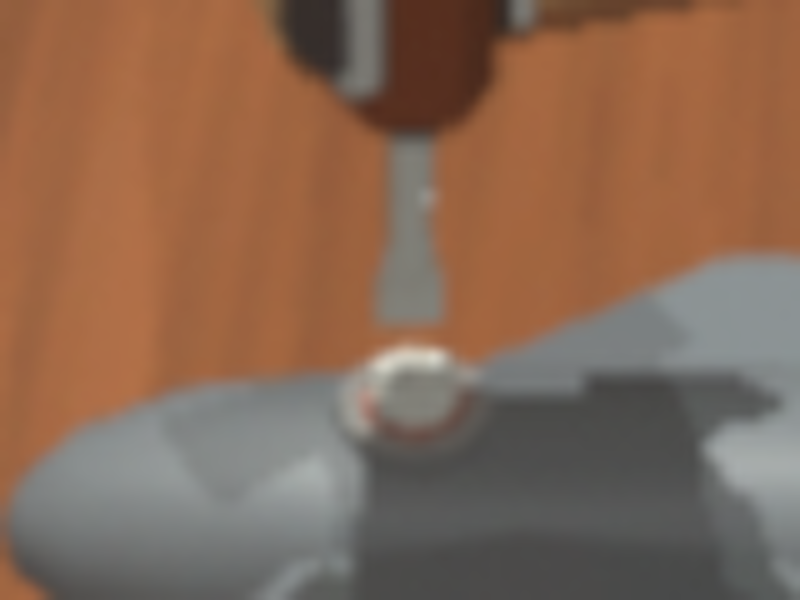

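Call:
play_rows(
  motion=[0,0,0,-0.6,0,0,0,0,0,0,-1.15,0,0,0,0,0,0,-1.15,0,0,0],
)

```text
clock: 8.12
position: [522.6, -13.3, 200.2]
ee_rot: [0.908, -0.418, -0.001, 0.0]
contact_force: [0.2, 0.7, -0.4]
gripper_width: 29.7
```

Call:
play_rows(
  motion=[0,0,0,-0.1,0,0,0,0,0,0,-0.2,0,0,0,0,0,0,-0.2,0,0,0],
)

```text
clock: 8.5
position: [523.0, -13.3, 198.8]
ee_rot: [0.908, -0.418, -0.0, 0.0]
contact_force: [-0.3, 0.2, -0.5]
gripper_width: 29.1
```

```bash
python3 -c "
from look import *
st()"
```

```text
t 8.5 p [523.02 -13.3  198.8 ] yaw -139.41 z [-0. -0. -1.] j [ 0.28  0.24 -0.29 -0.   -1.04  0.42] F [-0.32  0.25 -0.48] M [0.   0.04 0.06] w 29.116859991488056
```

Call:
play_rows(
  motion=[0,0,0,-0.1,0,0,0,0,0,0,-0.1,0,0,0],
)

```text
clock: 8.75
position: [523.2, -13.3, 198.1]
ee_rot: [0.908, -0.418, 0.0, -0.0]
contact_force: [-0.5, 1.0, 0.3]
gripper_width: 29.3
```

Call:
play_rows(
  motion=[0,0,0,-0.1,0,0,0,0,0,0,-0.1,0,0,0],
)

```text
clock: 9.0
position: [523.4, -13.3, 197.6]
ee_rot: [0.909, -0.418, 0.001, -0.0]
contact_force: [-0.7, -0.4, 4.8]
gripper_width: 29.1
```

```bash
python3 - <<'E'
from look import *
ci,im,d,(s,T)=snap('wrist','w7')
c=im[215:265,290:355].astype(float); c=np.clip((c-40)*1.6,0,255).astype(np.uint8)
cv2.imwrite('pics/w7c.png',cv2.resize(c,None,fx=12,fy=12,interpolation=2)[:,:,::-1])
E
```

```text
t 9.0 p [523.36 -13.32 197.64] yaw -139.39 z [ 0. -0. -1.] j [ 0.29  0.24 -0.29  0.   -1.04  0.42] F [-0.68 -0.41  4.78] M [ 0.05  0.5  -0.02] w 29.144979786536705
```

View pics/w7c.png

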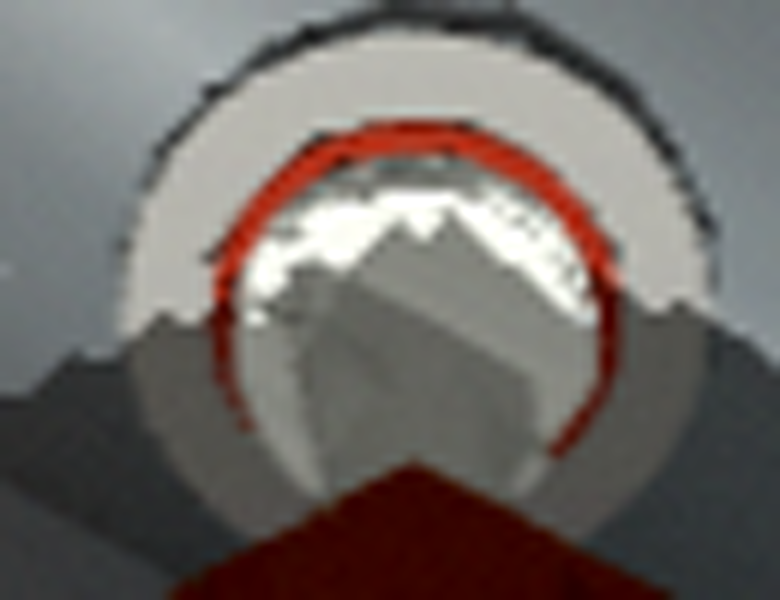

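Call:
play_rows(
  motion=[0,0,0.03,0,0,0,0,0,-0.01,0.06,0,0,0,0,0,-0.01,0.06,0,0,0,0],
)

```text
clock: 9.43
position: [522.7, -12.7, 196.3]
ee_rot: [0.908, -0.418, -0.0, 0.0]
contact_force: [0.7, -0.9, -0.4]
gripper_width: 29.3
```

Call:
play_rows(
  motion=[0,0,0,-0.1,0,0,0,0,0,0,-0.1,0,0,0],
)

```text
clock: 9.68
position: [522.8, -12.7, 195.6]
ee_rot: [0.908, -0.418, -0.0, 0.0]
contact_force: [-0.5, 0.3, -0.4]
gripper_width: 28.9
```

Call:
play_rows(
  motion=[0,0,0,-0.1,0,0,0,0,0,0,-0.1,0,0,0],
)

```text
clock: 9.93
position: [522.9, -12.7, 194.7]
ee_rot: [0.908, -0.418, -0.0, 0.0]
contact_force: [0.1, 0.0, -0.6]
gripper_width: 29.2
```

Call:
play_rows(
  motion=[0,0,0,-0.1,0,0,0,0,0,0,-0.1,0,0,0],
)

```text
clock: 10.18
position: [523.1, -12.7, 194.2]
ee_rot: [0.908, -0.418, 0.0, -0.0]
contact_force: [-0.4, 0.0, 1.0]
gripper_width: 29.5
```

Call:
play_rows(
  motion=[0,0,0,-0.1,0,0,0,0,0,0,-0.1,0,0,0],
)

```text
clock: 10.42
position: [523.2, -12.8, 194.0]
ee_rot: [0.909, -0.418, 0.001, -0.0]
contact_force: [-1.0, 0.5, 6.8]
gripper_width: 29.5
```

```bash
python3 -c "
from look import *
st()"
```

```text
t 10.425 p [523.18 -12.77 193.96] yaw -139.39 z [ 0. -0. -1.] j [ 0.29  0.24 -0.3   0.   -1.03  0.42] F [-0.97  0.5   6.8 ] M [ 0.16  0.71 -0.01] w 29.501944716686143
```

Call:
play_rows(
  motion=[0,0,0,0,0,0,-4,0,0,0,0,0,0,-8,0,0,0,0,0,0,-12,0,0,0,0,0,0,-12],
)

```text
clock: 10.92
position: [523.5, -12.2, 194.0]
ee_rot: [0.86, -0.511, 0.001, -0.001]
contact_force: [-2.2, 0.9, 5.4]
gripper_width: 29.2
```

```bash
python3 -c "
from look import *
st()"
```

```text
t 10.925 p [523.5  -12.22 193.97] yaw -151.4 z [ 0.  0. -1.] j [ 0.29  0.24 -0.3  -0.   -1.03  0.21] F [-2.23  0.9   5.36] M [0.74 0.56 0.05] w 29.181670626795082
```

Call:
play_rows(
  motion=[0,0,0,0,0,0,-4,0,0,0,0,0,0,-8,0,0,0,0,0,0,-8,0,0,0,0,0,0,-8],
)

```text
clock: 11.42
position: [523.6, -12.2, 194.0]
ee_rot: [0.822, -0.569, 0.001, -0.001]
contact_force: [-0.4, 1.4, 5.2]
gripper_width: 29.5
```

```bash
python3 -c "
from look import *
st()"
```

```text
t 11.425 p [523.62 -12.23 193.97] yaw -159.33 z [ 0.  0. -1.] j [ 0.29  0.24 -0.3  -0.   -1.03  0.07] F [-0.42  1.44  5.18] M [0.77 0.52 0.03] w 29.54791100713118
```

Call:
play_rows(
  motion=[0,0,0,0,0,0,-4,0,0,0,0,0,0,-8,0,0,0,0,0,0,-8],
)

```text
clock: 11.8
position: [523.7, -12.2, 193.9]
ee_rot: [0.781, -0.625, 0.001, -0.001]
contact_force: [-0.5, 1.4, 4.5]
gripper_width: 29.1
```

```bash
python3 -c "
from look import *
st()"
```

```text
t 11.8 p [523.72 -12.24 193.95] yaw -167.35 z [ 0.  0. -1.] j [ 0.29  0.24 -0.3   0.   -1.03 -0.07] F [-0.47  1.4   4.46] M [0.66 0.42 0.04] w 29.12896335580033
```

Call:
play_rows(
  motion=[0,0,0,0,0,0,-4,0,0,0,0,0,0,-6,0,0,0,0,0,0,-6],
)

```text
clock: 12.18
position: [523.8, -12.3, 194.0]
ee_rot: [0.747, -0.665, 0.001, -0.001]
contact_force: [-0.9, 2.4, 4.9]
gripper_width: 29.2
```

```bash
python3 -c "
from look import *
st()"
```

```text
t 12.175 p [523.85 -12.26 193.98] yaw -173.34 z [ 0.  0. -1.] j [ 0.29  0.24 -0.3   0.   -1.03 -0.17] F [-0.95  2.38  4.94] M [0.56 0.35 0.02] w 29.230477135104408
```

Call:
play_rows(
  motion=[0,0,0,-0.03,0,0,-3,0,0,0,-0.03,0,0,-6,0,0,0,-0.03,0,0,-6],
)

```text
clock: 12.55
position: [523.9, -12.3, 193.9]
ee_rot: [0.711, -0.703, 0.001, -0.001]
contact_force: [-1.3, 1.9, 6.5]
gripper_width: 29.3
```

```bash
python3 -c "
from look import *
st()"
```

```text
t 12.55 p [523.94 -12.31 193.94] yaw -179.34 z [ 0.  0. -1.] j [ 0.29  0.24 -0.3   0.   -1.03 -0.28] F [-1.29  1.91  6.52] M [0.6  0.39 0.04] w 29.321545071825092
```

Call:
play_rows(
  motion=[0,0,0,0,0,0,-3,0,0,0,0,0,0,-6,0,0,0,0,0,0,-6],
)

```text
clock: 12.92
position: [524.0, -12.3, 194.0]
ee_rot: [-0.673, 0.739, -0.001, 0.001]
contact_force: [-1.1, 2.0, 5.3]
gripper_width: 29.7
```

```bash
python3 -c "
from look import *
st()"
```

```text
t 12.925 p [524.02 -12.34 193.95] yaw 174.66 z [ 0.  0. -1.] j [ 0.29  0.24 -0.3   0.   -1.03 -0.38] F [-1.1   2.02  5.32] M [0.53 0.36 0.01] w 29.698966236681418
```

Call:
play_rows(
  motion=[0,0,0,0,0,0,-3,0,0,0,0,0,0,-5,0,0,0,0,0,0,-5],
)

```text
clock: 13.3
position: [524.1, -12.3, 194.0]
ee_rot: [-0.641, 0.768, -0.001, 0.002]
contact_force: [-1.0, 1.8, 5.3]
gripper_width: 29.3
```

```bash
python3 -c "
from look import *
st()"
```

```text
t 13.3 p [524.12 -12.33 193.96] yaw 169.68 z [ 0.  0. -1.] j [ 0.29  0.24 -0.3   0.   -1.03 -0.47] F [-1.04  1.81  5.27] M [0.57 0.24 0.09] w 29.283685256702256
```

```bash
cat > mz.py <<'E'
from bench import arm
import numpy as np
from scipy.spatial.transform import Rotation as Ro
M=[];F=[]
for i in range(6):
    arm.get_image('wrist');s=arm.read_state();M.append(s['wrist_torque']);F.append(s['contact_force'])
T=Ro.from_quat(s['ee_rot']).as_matrix()
print(s['clock'],s['position'].round(2),'yaw',round(np.degrees(np.arctan2(T[1,1],T[0,1])),2),'F',np.mean(F,0).round(2),'M',np.mean(M,0).round(3),'Mz',np.array(M)[:,2].round(3))
E
python3 mz.py
```

```text
13.6 [524.11 -12.33 193.94] yaw 169.69 F [-0.77  1.14  5.53] M [0.551 0.252 0.093] Mz [0.115 0.117 0.059 0.119 0.077 0.072]
```

Call:
play_rows(
  motion=[0,0,0,0,0,0,-2,0,0,0,0,0,0,-4,0,0,0,0,0,0,-4],
)

```text
clock: 13.98
position: [524.2, -12.4, 194.0]
ee_rot: [-0.614, 0.79, -0.001, 0.002]
contact_force: [-1.4, 0.7, 5.8]
gripper_width: 28.9
```

```bash
python3 mz.py
```

```text
14.275 [524.19 -12.32 193.95] yaw 165.7 F [-0.77  1.27  5.49] M [0.512 0.202 0.111] Mz [0.087 0.111 0.102 0.088 0.151 0.127]
```

Call:
play_rows(
  motion=[0,0,0,0,0,0,-2,0,0,0,0,0,0,-4,0,0,0,0,0,0,-4],
)

```text
clock: 14.65
position: [524.3, -12.4, 194.0]
ee_rot: [-0.586, 0.811, -0.001, 0.002]
contact_force: [-0.4, 0.4, 6.0]
gripper_width: 29.2
```

```bash
python3 mz.py
```

```text
14.95 [524.25 -12.34 193.95] yaw 161.71 F [-0.33  1.26  5.58] M [0.453 0.149 0.144] Mz [0.139 0.172 0.136 0.102 0.118 0.198]
```

Call:
play_rows(
  motion=[0,0,0,0,0,0,-2,0,0,0,0,0,0,-4,0,0,0,0,0,0,-4],
)

```text
clock: 15.32
position: [524.3, -12.4, 194.0]
ee_rot: [-0.557, 0.83, -0.001, 0.002]
contact_force: [-0.2, 1.1, 5.7]
gripper_width: 29.2
```

```bash
python3 mz.py
```

```text
15.625 [524.3  -12.39 193.96] yaw 157.72 F [-0.02  1.52  5.49] M [0.432 0.094 0.18 ] Mz [0.178 0.136 0.212 0.199 0.189 0.164]
```

Call:
play_rows(
  motion=[0,0,0,0,0,0,-2,0,0,0,0,0,0,-4,0,0,0,0,0,0,-4],
)

```text
clock: 16.0
position: [524.4, -12.4, 194.0]
ee_rot: [-0.528, 0.849, -0.001, 0.002]
contact_force: [0.1, 1.8, 5.3]
gripper_width: 29.0
```

```bash
python3 mz.py; python3 mz.py
```

```text
16.3 [524.36 -12.39 193.95] yaw 153.73 F [-0.53  1.18  5.69] M [0.362 0.058 0.22 ] Mz [0.201 0.243 0.218 0.18  0.24  0.236]
16.6 [524.38 -12.39 193.97] yaw 153.73 F [0.01 0.71 5.51] M [0.373 0.05  0.229] Mz [0.288 0.231 0.248 0.199 0.229 0.181]
```

Call:
play_rows(
  motion=[0,0,0,0,0,0,4,0,0,0,0,0,0,8,0,0,0,0,0,0,8],
)

```text
clock: 16.98
position: [524.2, -12.4, 194.0]
ee_rot: [-0.586, 0.81, -0.001, 0.002]
contact_force: [-0.8, 0.6, 4.6]
gripper_width: 29.6
```

```bash
python3 mz.py
```

```text
17.275 [524.24 -12.35 193.98] yaw 161.7 F [-0.53  1.26  5.82] M [0.458 0.127 0.105] Mz [0.131 0.117 0.129 0.088 0.08  0.085]
```

Call:
play_rows(
  motion=[0,0,0,0,0,0,3,0,0,0,0,0,0,5,0,0,0,0,0,0,5],
)

```text
clock: 17.65
position: [524.2, -12.3, 194.0]
ee_rot: [-0.62, 0.784, -0.001, 0.002]
contact_force: [-0.7, 1.1, 4.2]
gripper_width: 29.1
```

```bash
python3 mz.py
```

```text
17.95 [524.15 -12.35 193.96] yaw 166.68 F [-0.83  1.25  5.64] M [0.498 0.232 0.051] Mz [ 0.073 -0.001  0.073  0.045  0.05   0.065]
```

Call:
play_rows(
  motion=[0,0,0,0.3,0,0,0,0,0,0,0.8,0,0,0,0,0,0,2.5,0,0,0,0,0,0,5,0,0,0,0,0,0,5,0,0,0],
)

```text
clock: 18.58
position: [523.5, -12.9, 244.3]
ee_rot: [-0.62, 0.785, -0.001, 0.001]
contact_force: [0.5, -0.8, -1.9]
gripper_width: 29.2
```

```bash
python3 - <<'E'
from look import *
ci,im,d,(s,T)=snap('wrist','w8')
cv2.imwrite('pics/w8c.png',cv2.resize(im[180:280,270:380],None,fx=6,fy=6,interpolation=2)[:,:,::-1])
E
```

```text
t 18.575 p [523.52 -12.86 244.34] yaw 166.6 z [ 0.  0. -1.] j [ 0.29  0.2  -0.22  0.   -1.15 -0.52] F [ 0.53 -0.84 -1.91] M [-0.01  0.04 -0.01] w 29.165047275045843
```

View pics/w8c.png

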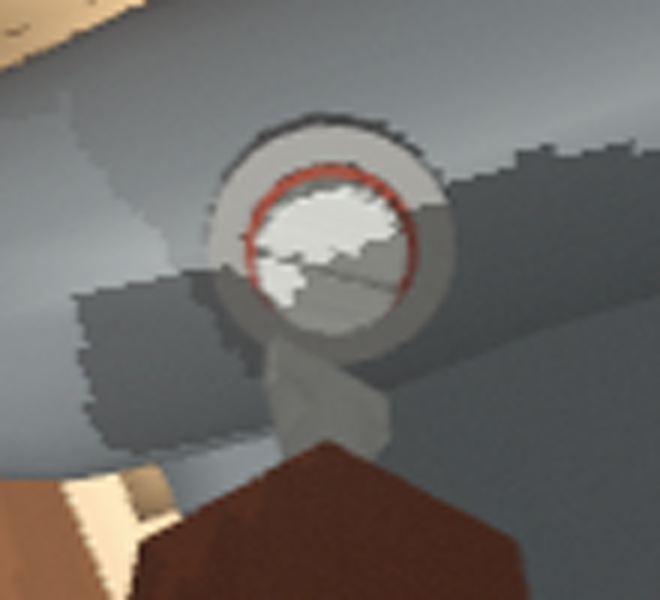

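```bash
python3 - <<'E'
from look import *
f=np.load('w8.npz');ci={k:f[k] for k in('fovy','cx','cy','R','t')};im=f['im']
c=im[200:245,305:350].astype(float);c=np.clip((c-60)*1.4,0,255).astype(np.uint8);cv2.imwrite('pics/w8d.png',cv2.resize(c,None,fx=13,fy=13,interpolation=2)[:,:,::-1])
L=lambda x,y,z:atz(ci,270+x/6-.5,180+y/6-.5,z)
for a,b,z in(((310,262),(400,290),124),((275,340),(388,400),170)):
    A,B=L(*a,z),L(*b,z);print(A,B,np.linalg.norm(A-B),np.degrees(np.arctan2(*(B-A)[1::-1])))
E
```

```text
[526.64 -13.09 124.  ] [516.13  -6.67 124.  ] 12.316133705414199 148.58729339194318
[528.71 -18.48 170.  ] [518.35  -8.9  170.  ] 14.11079467787463 137.21249827620503
```

View pics/w8d.png

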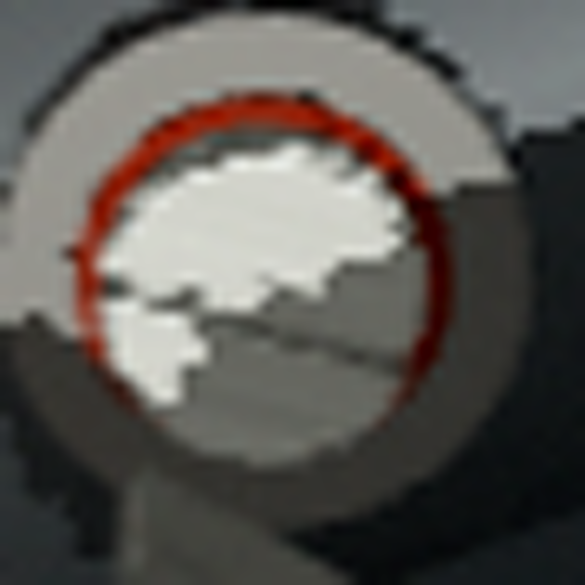

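Call:
play_rows(
  motion=[0,0,-3,0,0,0,-10,0,-0.5,-7.5,0,0,0,-20,0,-1,-12,0,0,0,-30,0,-1.5,-16.5,0,0,0,-40,0,-2,-21,0,0,0,-50],
)

```text
clock: 19.25
position: [501.6, -223.9, 241.0]
ee_rot: [-0.227, 0.974, 0.001, -0.002]
contact_force: [0.7, 0.3, -1.1]
gripper_width: 28.9
```

Call:
play_rows(
  motion=[0,-0.7,-4.5,0,0,0,-10,0,-1.4,-9,0,0,0,-20,0,-2,-13.5,0,0,0,-27,0,-2,-13.5,0,0,0,-27],
)

```text
clock: 19.75
position: [481.2, -359.8, 240.2]
ee_rot: [0.006, 1.0, 0.001, -0.002]
contact_force: [1.0, 0.9, -0.8]
gripper_width: 29.4
```

```bash
python3 - <<'E'
from look import *
ci,im,d,(s,T)=snap('wrist','w9')
cv2.imwrite('pics/w9c.png',cv2.resize(im[160:280,260:400],None,fx=5,fy=5,interpolation=2)[:,:,::-1])
E
```

```text
t 19.75 p [ 481.2  -359.82  240.19] yaw 89.33 z [-0.  0. -1.] j [-0.37  0.34 -0.04 -0.   -1.2  -1.21] F [ 0.96  0.9  -0.79] M [ 0.08  0.   -0.04] w 29.40502523424644
```

View pics/w9c.png

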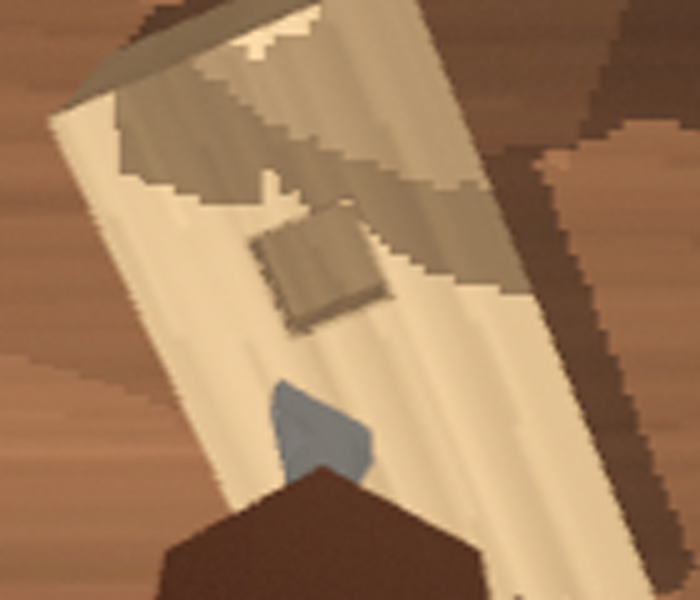

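```bash
python3 - <<'E'
from look import *
f=np.load('w9.npz');ci={k:f[k] for k in('fovy','cx','cy','R','t')};P=cloud(ci,f['d'])
L=lambda x,y,z:atz(ci,260+x/5-.5,160+y/5-.5,z)
print('hole',L(321,266,80), [np.round(L(*c,80)[:2],1) for c in((250,240),(345,200),(390,295),(300,330))])
for zt in(164,167):
    A,B=L(282,382,zt),L(372,432,zt);m=(A+B)/2-np.array([-.87,.5,0]);print('tip',m,np.linalg.norm(A-B),np.degrees(np.arctan2(*(B-A)[1::-1])))
E
```

```text
hole [ 482.46 -359.13   80.  ] [array([ 477.6, -371.6]), array([ 470.6, -354.8]), array([ 488. , -346.9]), array([ 494.3, -363.1])]
tip [ 480.84 -358.81  164.  ] 13.755673564605468 58.797732427816065
tip [ 479.8  -358.81  167.  ] 13.567574502426693 58.79773242781601
```

Call:
play_rows(
  motion=[0,0.15,0,-4,0,0,0,0,0.15,0,-7.5,0,0,0,0,0.15,0,-7.5,0,0,0],
)

```text
clock: 20.18
position: [482.4, -355.6, 164.1]
ee_rot: [0.003, 1.0, 0.002, -0.004]
contact_force: [-0.5, 0.0, -0.6]
gripper_width: 29.5
```

```bash
python3 - <<'E'
from look import *
ci,im,d,(s,T)=snap('wrist','w10')
cv2.imwrite('pics/w10c.png',cv2.resize(im[180:280,260:390],None,fx=6,fy=6,interpolation=2)[:,:,::-1])
c2,i2,_,_=snap('scene','scene10');u,v=map(int,proj(c2,np.array([483,-358,85])));cv2.imwrite('pics/s10c.png',cv2.resize(i2[v-40:v+30,u-50:u+50],None,fx=8,fy=8,interpolation=2)[:,:,::-1])
E
```

```text
t 20.175 p [ 482.35 -355.56  164.07] yaw 89.67 z [-0.01  0.   -1.  ] j [-0.37  0.4  -0.15 -0.   -1.03 -1.21] F [-0.47  0.03 -0.62] M [ 0.04 -0.05 -0.09] w 29.491816048118846
```

View pics/w10c.png

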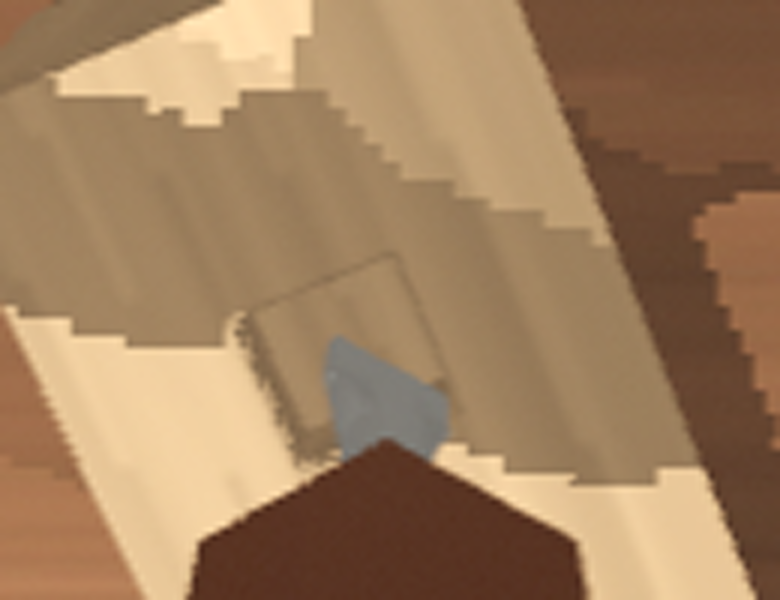

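View pics/s10c.png

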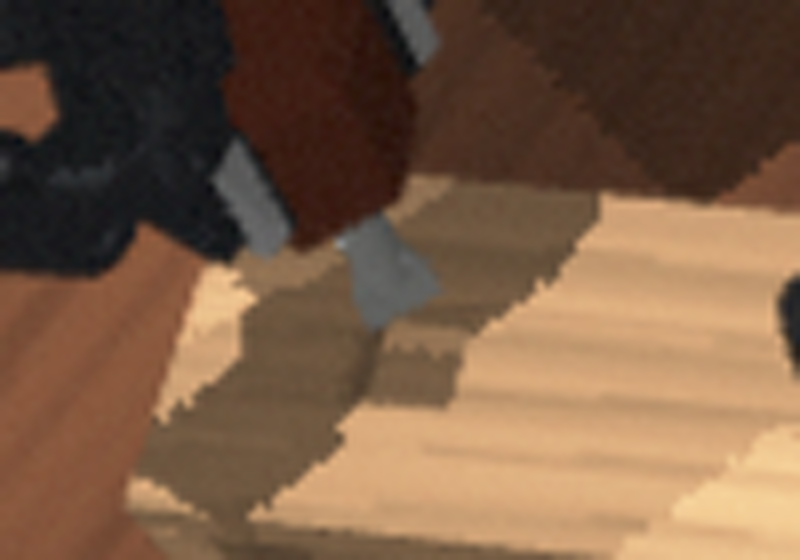

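Call:
play_rows(
  motion=[0,0,0,0,0,0,0,0,0,0,0,0,0,0,0,0,0,0,0,0,0],
)

```text
clock: 20.65
position: [484.7, -357.8, 168.4]
ee_rot: [0.004, 1.0, -0.0, 0.001]
contact_force: [0.4, -0.6, -0.6]
gripper_width: 29.1
```

```bash
python3 - <<'E'
from look import *
ci,im,d,(s,T)=snap('wrist','w11')
cv2.imwrite('pics/w11c.png',cv2.resize(im[180:280,260:390],None,fx=6,fy=6,interpolation=2)[:,:,::-1])
E
```

```text
t 20.65 p [ 484.69 -357.79  168.35] yaw 89.59 z [ 0. -0. -1.] j [-0.37  0.4  -0.14  0.   -1.03 -1.21] F [ 0.4  -0.59 -0.59] M [ 0.05 -0.02 -0.01] w 29.130453947872173
```

View pics/w11c.png

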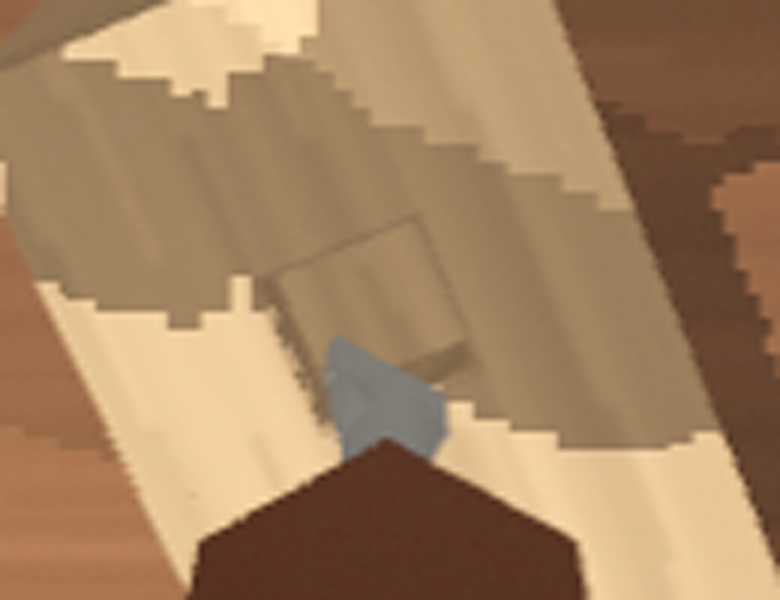

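```bash
python3 - <<'E'
from look import *
f=np.load('w11.npz');ci={k:f[k] for k in('fovy','cx','cy','R','t')}
L=lambda x,y,z:atz(ci,260+x/6-.5,180+y/6-.5,z)
C=[L(*c,80) for c in((272,275),(420,215),(478,355))];print(C,np.linalg.norm(C[1]-C[0]),np.linalg.norm(C[2]-C[1]),'centre',(C[0]+C[2])/2)
for zt in(92,94): print((L(337,340,zt)+L(445,400,zt))/2-np.array([-.87,.5,0]))
E
```

```text
[array([ 476.7 , -370.18,   80.  ]), array([ 469.75, -353.25,   80.  ]), array([ 486.56, -346.61,   80.  ])] 18.30156420545832 18.073548103796494 centre [ 481.63 -358.39   80.  ]
[ 484.97 -357.13   92.  ]
[ 484.27 -357.13   94.  ]
```

Call:
play_rows(
  motion=[0,-0.2,-0.12,-0.5,0,0,0,0,-0.2,-0.12,-1.2,0,0,0,0,-0.2,-0.12,-1.8,0,0,0,0,-0.2,-0.12,-1.8,0,0,0],
)

```text
clock: 21.2
position: [482.0, -358.7, 148.5]
ee_rot: [0.004, 1.0, 0.0, -0.001]
contact_force: [0.8, 0.7, -1.3]
gripper_width: 29.0
```

```bash
python3 - <<'E'
from look import *
ci,im,d,(s,T)=snap('wrist','w12')
cv2.imwrite('pics/w12c.png',cv2.resize(im[180:280,260:390],None,fx=6,fy=6,interpolation=2)[:,:,::-1])
E
```

```text
t 21.2 p [ 481.95 -358.7   148.51] yaw 89.58 z [-0.  0. -1.] j [-0.37  0.41 -0.17 -0.   -0.99 -1.21] F [ 0.77  0.66 -1.31] M [-0.07 -0.04 -0.02] w 29.041891335286756
```

View pics/w12c.png

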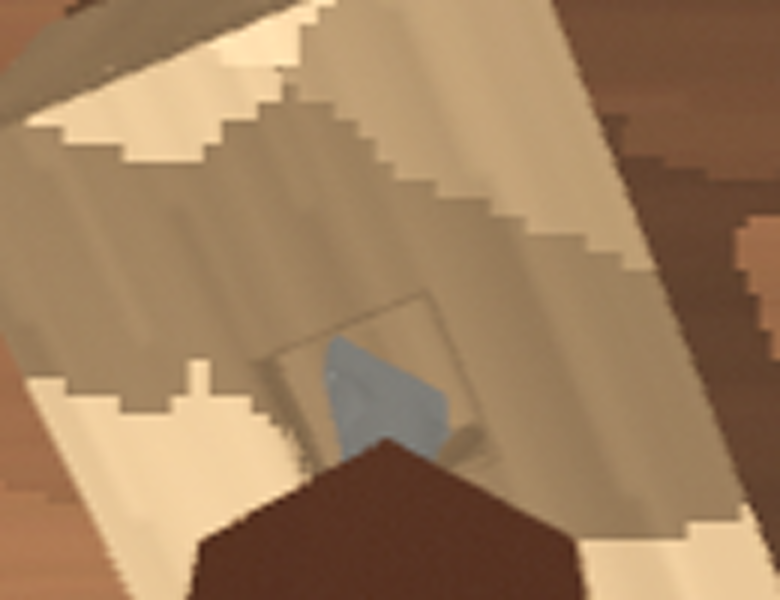

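Call:
play_rows(
  motion=[0,0,0,-1.3,0,0,0,0,0,0,-2.6,0,0,0,0,0,0,-3.9,0,0,0,0,0,0,-4.9,0,0,0,0,0,0,-4.9,0,0,0],
)

```text
clock: 21.88
position: [481.8, -358.6, 99.2]
ee_rot: [0.004, 1.0, 0.0, -0.001]
contact_force: [-0.5, 0.8, -0.8]
gripper_width: 28.8
```

Call:
play_rows(
  motion=[0,0,0,-0.3,0,0,0,0,0,0,-0.5,0,0,0,0,0,0,-0.5,0,0,0],
)

```text
clock: 22.25
position: [482.5, -358.9, 95.6]
ee_rot: [0.004, 1.0, -0.0, 0.0]
contact_force: [-1.1, -0.4, -0.3]
gripper_width: 29.2
```

Call:
play_rows(
  motion=[0,0,0,-0.08,0,0,0,0,0,0,-0.08,0,0,0],
)

```text
clock: 22.5
position: [482.5, -358.9, 94.8]
ee_rot: [0.004, 1.0, -0.0, 0.0]
contact_force: [0.7, -0.2, -1.5]
gripper_width: 29.2
```

Call:
play_rows(
  motion=[0,0,0,-0.1,0,0,0,0,0,0,-0.1,0,0,0],
)

```text
clock: 22.75
position: [482.5, -358.9, 94.7]
ee_rot: [0.003, 1.0, -0.0, 0.0]
contact_force: [-0.6, 1.9, 5.3]
gripper_width: 29.2
```

Contact with the shelf at the same height as when the driver was picked up. Releasing.

Call:
play_rows(
  motion=[50,0,0,0.05,0,0,0,100,0,0,0.05,0,0,0,100,0,0,0.05,0,0,0,100,0,0,0.05,0,0,0],
)

```text
clock: 23.25
position: [482.4, -358.9, 94.0]
ee_rot: [0.004, 1.0, 0.0, -0.0]
contact_force: [-0.4, 0.4, 0.2]
gripper_width: 85.7
```

Call:
play_rows(
  motion=[100,0,0,0.05,0,0,0,100,0,0,2.5,0,0,0,100,0,0,7,0,0,0,100,0,0,13,0,0,0,100,0,0,15,0,0,0],
)

```text
clock: 23.88
position: [483.9, -359.9, 249.1]
ee_rot: [0.003, 1.0, -0.002, 0.004]
contact_force: [0.3, 0.1, -0.0]
gripper_width: 85.4
```

```bash
python3 - <<'E'
from look import *
ci,im,d,(s,T)=snap('wrist','w13')
P=cloud(ci,d);q=P.reshape(-1,3);q=q[(np.linalg.norm(q[:,:2]-[483,-358.5],axis=1)<30)&(q[:,2]>115)&(q[:,2]<140)];print(len(q),q.mean(0),np.median(q[:,2]),q.min(0),q.max(0))
for n in('scene','side'): snap(n,n+'13')
E
```

```text
t 23.875 p [ 483.86 -359.86  249.14] yaw 89.61 z [ 0.01 -0.   -1.  ] j [-0.37  0.33 -0.03  0.   -1.2  -1.21] F [ 0.33  0.12 -0.03] M [-0.01 -0.03 -0.06] w 85.40042938940292
1317 [ 479.32 -357.69  128.61] 129.81649030110904 [ 464.48 -372.77  115.08] [ 498.02 -342.77  132.48]
```

View pics/w13.png

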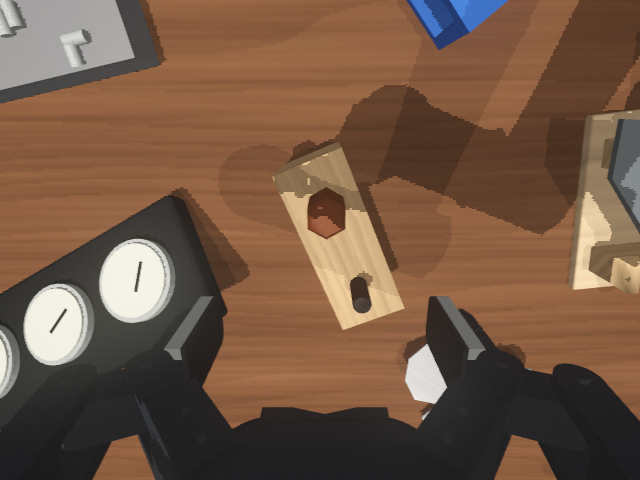

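View pics/scene13.png

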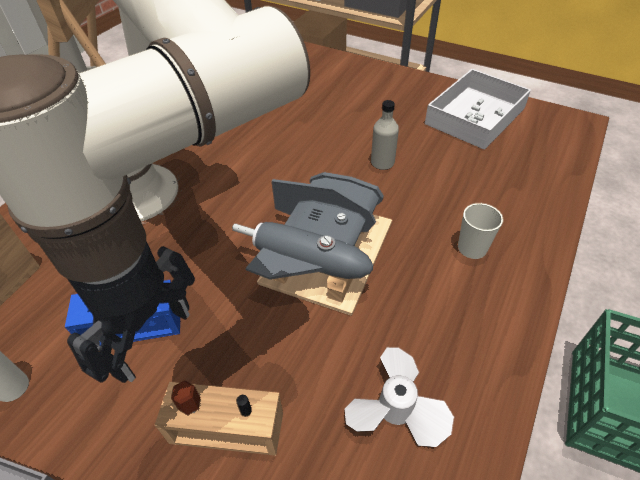

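View pics/side13.png

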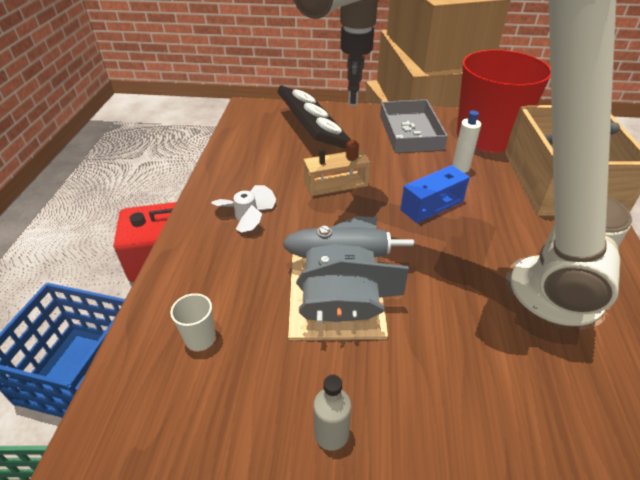

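The driver stands upright in its own hole with its top at z 129.8, and nothing else has moved.

Call:
play_rows(
  motion=[100,0,0,0,0,0,0,100,0,0,0,0,0,0,100,0,0,0,0,0,0],
)

```text
clock: 24.4
position: [482.2, -358.8, 243.1]
ee_rot: [0.004, 1.0, 0.0, -0.001]
contact_force: [-0.0, 0.7, 0.7]
gripper_width: 85.3
```

```bash
python3 -c "
from look import *
st();print(arm.job_done())"
```

```text
t 24.4 p [ 482.16 -358.78  243.07] yaw 89.59 z [-0.  0. -1.] j [-0.37  0.34 -0.03 -0.   -1.2  -1.21] F [-0.02  0.7   0.69] M [ 0.   -0.04 -0.  ] w 85.30427450967443
the job is handed in; nothing more can be done
None
```

The drain screw is snugged down and the big screwdriver is back in its own hole. I handed the job in at 24.4 s of the allowed 67 s.

**Tightening:** I felt the blade down to the slot floor, about 4 mm below the rim. It first landed on the rim, so I slid it 0.6 mm sideways into the slot. With about 5.5 N of pressure I turned clockwise until the wrist torque averaged 0.22–0.23 N m, then unwound to about 0.05 N m and lifted out.

**Last checks:**
- **Screwdriver:** it stands upright in the rack with its top at 129.8 mm, the same as before I picked it up.
- **Everything else:** the level screw, small driver, bottle, cup and propeller look unmoved in the camera pictures.
- **Screw angle:** this did not agree directly with the wrist. The camera puts the slot's net turn at about 41°, while the wrist turned 67° at most. I put the gap down to slot play, springiness in the grip and the gasket springing back. The blade's angle in the jaws was unchanged after lifting out.
- **Torque:** the only tightness reading I have is the wrist sensor's, averaged because single readings scattered by about 0.03–0.06 N m.

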